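Hook the carton of film cores to the front of the rack

TASK

The open carton of film cores has ended up deep in the bench rack. Take the hand hook by its wooden grip, put its beak over the carton's front lip and gently draw the carton forward until it is pressed squarely and snugly against the stop bar of the rack's front rail; then unhook it, leaving it touching the bar, and stand the hook upright on the bench clear of the rack. Move the carton only with the hook, keep it flat on the rack without tipping it up, do not strain its thin cardboard, and leave everything else where it is.

Things in the scene. Friction and masses are not known exactly. Their poses are not given: they have to be found in the camera images.
- hook_grip (a point): Centre of the loose hand hook's wooden grip (75 long x 26 wide x 66 mm tall), 42 mm above the underside of its foot; pinch the 26 mm, hook y. Axes are the hook's: x along the rod to the beak, z up. Steel foot 120 x 44 x 10 mm, at x -85 to +35 mm. The 8 mm rod leaves the grip's front 64 mm above the underside and runs level to x = 205 mm. 0.5 kg, balanced within 10 mm of here.
- hook_tip (a point): Lowest point of the hook's beak, where the rod turns straight down, 8 mm thick: 205 mm ahead of the grip centre along hook x, 12 mm below it, 30 mm above the underside of the foot. The beak stands free for 30 mm below the rod. Axes as the hook's.
- carton_lip (a point): Middle of the top edge of the open carton's front wall, half-way through its 6 mm thickness. x points into the rack, away from the robot. Behind the wall is a clear gap of 36 mm, then six black cores reaching 38 mm above the carton's underside. Pulling on hard once it is stopped tips the carton up at the back. The cardboard is damaged by more than 15 N from the hook.
- carton: Loose open cardboard carton, 150 deep (x) x 170 wide (y) x 60 mm tall, 6 mm walls, on the rack floor; origin at the middle of its front face, at the underside; x points into the carton and the rack, away from the robot, z up. 0.5 to 1 kg; sliding it takes some 2 to 8 N, which varies.
- rack: Fixed two-bay rack, front open: floor 360 deep (x) x 470 wide (y) x 12 mm thick; x points into it, away from the robot; origin at the middle of its front edge, on the bench. Divider at y = 0, 52 mm tall; sides 70 mm, corner posts 155 mm tall; thin roof bars along y, underside 152 mm up, at x = 88 mm and beyond; nothing above the front 85 mm. A lidded carton is in the other bay.
- rail: Front rail of the rack, 470 mm long (y), lying on the rack floor; origin fixed, 10 mm behind the front edge, axes as the rack's. It carries an aluminium stop bar, 6 mm thick and 16 mm tall (top 29 mm above the bench), locked on screws at a setting that is not measured: the bar's inner face, which stops the carton, lies anywhere from 3 to 18 mm behind this origin. It is rigid.
- lidded: Loose lidded cardboard carton, 156 x 176 x 63 mm, closed, in the other bay: leave it. Origin at the middle of its front face, at the underside.
- can: Loose flat black film can, 130 mm across, 26 mm tall, on the bench: leave it.
- core: Loose black film core, a ring 52 mm across, 16 mm tall, lying on the bench in front of the rack: leave it (the raised hook passes over it).
- tape: Loose paper tape roll, 90 mm across, 19 mm tall, on the bench: leave it.
- smallbox: Loose closed cardboard box 120 x 90 x 40 mm beside the rack: leave it.
- cup: Loose white cup, 72 mm across, 80 mm tall: leave it.
Mind the look-alikes: they are no part of the job. What is shaped like the carton but blue, green or purple is not meant.

How it is judged:
By the outcome, as a careful person would: the job done as asked, in the order asked, and still so for the second after the job is handed in, with the robot touching nothing.
It also fails if it takes over 72 s, if anything falls off the work surface, if the arm or the gripper's body presses on something with over 40 N, if the wrist force passes 120 N, or if a joint passes its speed limit or range.

ROBOT

A 6-joint arm with a two-finger parallel gripper is mounted at the origin on the work surface. World frame = base frame: x ahead of the robot, y to its left, z up, the work surface at z = 0. Lengths are in mm, angles in rad, forces in N, time in s.
With the tool pointing down it reaches from about 300 to 750 mm from the base axis. Payload 8.5 kg.
Tool frame: the origin (TCP) lies midway between the tips of the shut fingers; the grasp point (between the pads) lies 19 mm behind it; z points along the fingers, y is the direction in which the jaws open and shut (so a half turn about z gives the same grasp; the last joint's range is limited). The gripper opens to 85 mm and grips with 20 to 120 N. Pads are 22 mm wide; open, the fingers measure 114 mm over their backs; the gripper's body (76 mm by 85 mm) begins 54 mm behind the grasp point. The pads swing forward as they close: fully open they stand 13 mm farther back than shut.
Start: joints at [1.045, 0.381, 1.297, -0, 1.464, -0.215], TCP at [168.192, 523.633, 231.322] pointing down, gripper open.
Joint ranges: [-3.11, 3.11], [-0.89, 2.33], [0.22, 2.48], [-1.42, 4.56], [0.17, 2.85], [-2.88, 2.88]. Speed limits (rad/s): [2.39, 2.39, 3.14, 3.14, 3.14, 3.14].

INTERFACE

Orientations are given as a unit quaternion [x, y, z, w].
In Python, from station import manip gives the robot as it stands.
- The arm moves only by the tool carry_out, never from a script. Its argument "rows" is a list of rows, each an object with "translation": the shift along the world's x, y, z in m, a list of three; "spin": the turn about the world's z in rad. A call has 1 to 10 rows; each row shifts and turns the pose as measured when the row begins; what a row does not reach is not made up. A row lasts 1/10 s, in which the tool goes at most 50 mm and 8.59 degrees, less where a joint would pass 70% of its speed; a pose out of reach is approached as far as the arm can. A call with a gripper value outside its range is refused whole. "fingers" is the opening, from 0 (shut) to 1 (fully open), set as the call begins (left out, the last holds). The fingers move at their own pace and stop on an object; "newtons" is the grip in N (left out, the last holds). Time passes only in rows, so rows that do not move let the fingers close. It gives the time, the measured TCP pose, the force and the opening at its end, in the units of the state.
- manip.read_state(): the state, without advancing time (a new reading comes with each control period).
- manip.camera(name): name is "side" or "top"; returns the picture (480x640x3 uint8, red, green, blue); there is no depth.
- manip.camera_params(name): a dict with "camera_matrix" (3x3 intrinsics, pixels), "k1" (the pictures are not rectified: a ray, as slopes to the right and down, at radius r is drawn at 1 + k1 r^2 times it, then the intrinsics apply), "eye" and "attitude" of the camera in the world. Camera axes: x right, y down, z forward; pixel columns grow to the right and rows downward; lengths in mm; the calibration is good to about 2 mm. A picture is of the moment at which its call begins. camera_params takes no time and is no camera call.
- manip.job_done(): hands the job in, once; it reports no verdict.
The state is a dict: "t": time; "joint_positions": joint angles; "qvel": joint speeds; "effort": joint torques, N m; "tcp_pos": TCP position; "tool_rot": TCP orientation; "force": force on the tool from outside, world axes, zero at the start; "wrist_torque": the same for the moment, N m; "grip_width": finger opening in mm.
Only numpy, scipy, OpenCV 4.12 (cv2) and the standard library are available. Lean on these libraries where they do the work, as an engineer would, in place of code of your own. Each camera call takes 0.05 s, during which the arm holds its last target.

## Working session

There is one attempt and no reset: what is moved stays moved. The work goes in short steps, Python scripts to look and compute and a tool call to move; the robot and the scene stay as the last step left them, time stands still between calls to the robot, and variables do not carry over. Pictures are saved under pics/ and viewed, and the job is handed in when it is done.

Besides the shell and the picture viewer there is one more tool, called after ">>>" by a JSON object that holds its "op" and its "data". carry_out: Moves the arm, as the interface text tells. Its arguments: {"type":"object","properties":{"rows":{"type":"array"},"fingers":{"type":"number"},"newtons":{"type":"number"}},"required":["rows"]}

```bash
ls; mkdir -p pics; cat > h.py <<'E'
from station import manip
import numpy as np, cv2
E
python3 - <<'E'
from h import *
for n in("side","top"):
    im=manip.camera(n); cv2.imwrite(f"pics/{n}0.png",im[:,:,::-1]); print(n,manip.camera_params(n))
print(manip.read_state())
E
```

```text
pics
side {'camera_matrix': array([[586.00484144,   0.        , 318.70434215],
       [  0.        , 586.00484144, 244.95546819],
       [  0.        ,   0.        ,   1.        ]]), 'k1': -0.008719393452198548, 'eye': array([  399.63770166, -1137.41125448,  1185.18605341]), 'attitude': array([ 0.93111903, -0.05485574,  0.03231972, -0.35911509])}
top {'camera_matrix': array([[502.27863086,   0.        , 320.55307628],
       [  0.        , 502.27863086, 237.08349458],
       [  0.        ,   0.        ,   1.        ]]), 'k1': -0.06621677331669082, 'eye': array([ 242.84295805,  -98.46328017, 1488.38868904]), 'attitude': array([-0.6876607 ,  0.7178293 , -0.07944464,  0.07438016])}
{'t': 0.1, 'joint_positions': array([ 1.04470120e+00,  3.81137361e-01,  1.29814941e+00, -1.69806960e-05,
        1.46360005e+00, -2.15317877e-01]), 'qvel': array([-6.13928780e-04, -2.50199822e-03, -1.37392710e-03, -5.14301298e-04,
       -6.11662111e-04, -2.83913027e-05]), 'effort': array([ 4.06087012e-03, -4.49217868e+01, -2.31654793e+01, -1.46962770e-04,
        3.71595917e-03, -3.34714707e-05]), 'tcp_pos': array([168.07305957, 523.42037641, 230.78082047]), 'tool_rot': array([ 1.54763116e-01,  9.87951395e-01, -6.06183591e-04, -2.26552919e-04]), 'force': array([ 0.40762063,  0.05126117, -0.17506874]), 'wrist_torque': array([ 0.00039143,  0.01181545, -0.00812971]), 'grip_width': 85.36125099704734}
```

View pics/side0.png

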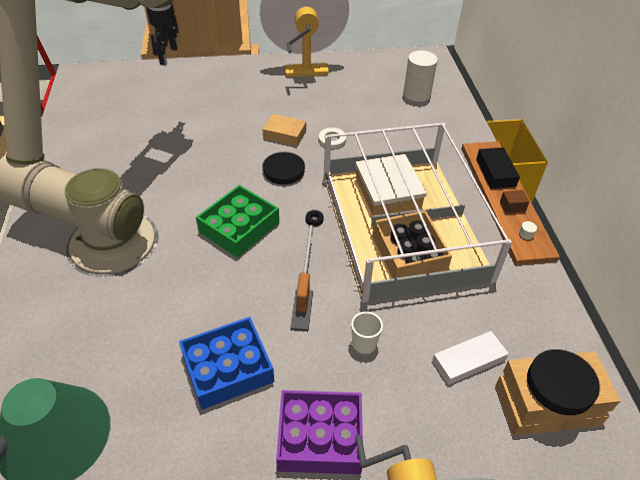

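View pics/top0.png

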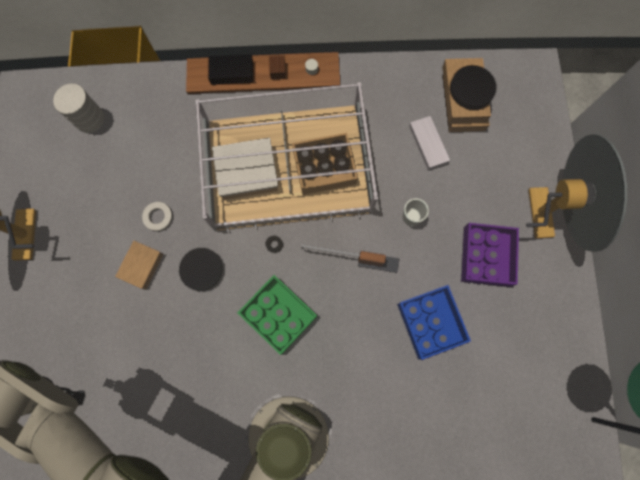

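Both views show the same layout. The look-alikes for the carton are green (top 279,315), blue (433,322), purple (490,254), the lidded carton (246,168) and the small box (138,264). The brown open carton with black cores is at top (325,163), side (412,243). The only hand hook on the bench has its grip at top (372,258), side (303,293). I'll check both in close crops.

```bash
cat >> h.py <<'E'
from scipy.spatial.transform import Rotation as R
P={n:manip.camera_params(n) for n in("side","top")}
def ray(n,uv):
    p=P[n];K=p["camera_matrix"]
    d=np.array([(uv[0]-K[0,2])/K[0,0],(uv[1]-K[1,2])/K[1,1]])
    u=d.copy()
    for _ in range(20): u=d/(1+p["k1"]*(u@u))
    v=R.from_quat(p["attitude"]).apply([u[0],u[1],1.]); return p["eye"],v
def plane(n,uv,z):
    e,v=ray(n,uv); return e+v*(z-e[2])/v[2]
def proj(n,X):
    p=P[n];K=p["camera_matrix"];c=R.from_quat(p["attitude"]).inv().apply(np.asarray(X,float)-p["eye"])
    u=c[:2]/c[2];u=u*(1+p["k1"]*(u@u));return K[:2,:2]@u+K[:2,2]
def tri(a,b):
    e1,v1=ray("side",a);e2,v2=ray("top",b);v1=v1/np.linalg.norm(v1);v2=v2/np.linalg.norm(v2)
    s=np.linalg.lstsq(np.c_[v1,-v2],e2-e1,rcond=None)[0]
    p,q=e1+s[0]*v1,e2+s[1]*v2; return (p+q)/2,np.linalg.norm(p-q)
def crop(n,x0,y0,x1,y1,f,out,im=None):
    if im is None: im=manip.camera(n)[:,:,::-1]
    c=cv2.resize(im[y0:y1,x0:x1],None,fx=f,fy=f,interpolation=cv2.INTER_CUBIC); cv2.imwrite("pics/"+out,c)
E
python3 - <<'E'
from h import *
s=cv2.imread("pics/side0.png");t=cv2.imread("pics/top0.png")
crop("side",280,110,520,340,3.3,"c_s.png",s) 
crop("side",270,190,350,340,4,"c_sh.png",s)
crop("top",190,80,410,280,3.6,"c_t.png",t)
print(P['top']['eye'])
for n,uv in(("side",(333,180)),("top",(215,228))):print(plane(n,uv,12))
E
```

```text
[ 242.84295805  -98.46328017 1488.38868904]
[633.47737747 174.80978748  12.        ]
[611.35261644 202.09544913  12.        ]
```

View pics/c_s.png

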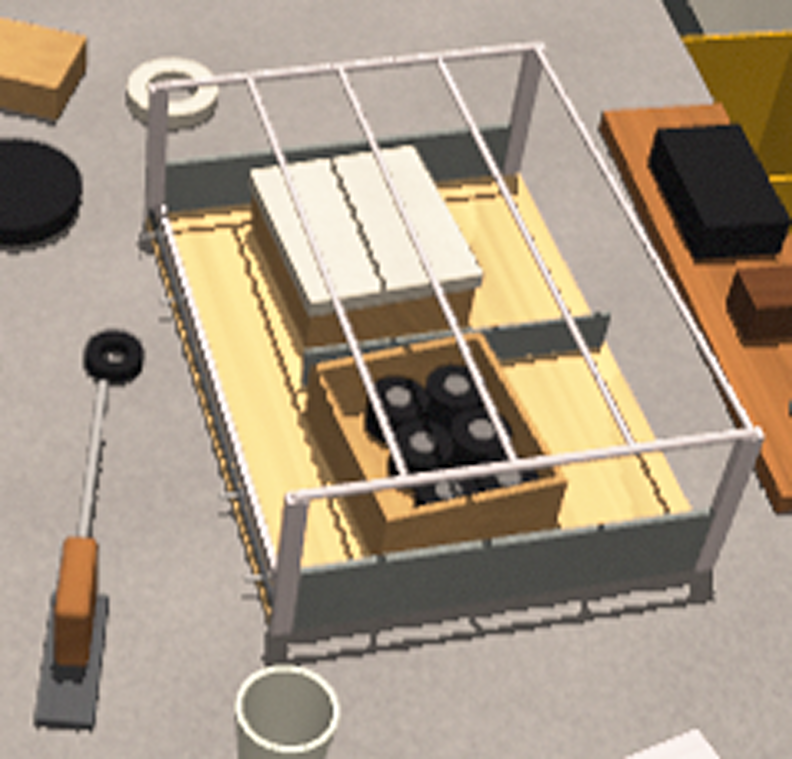

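View pics/c_sh.png

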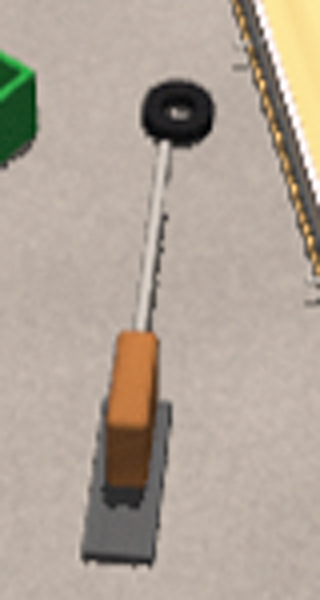

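View pics/c_t.png

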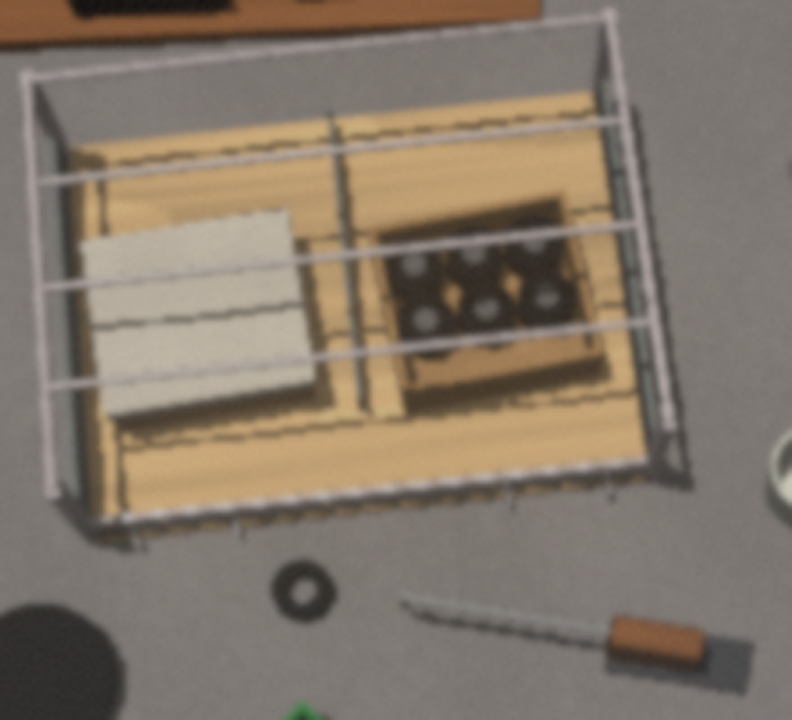

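```bash
python3 - <<'E'
from h import *
s=cv2.imread("pics/side0.png");t=cv2.imread("pics/top0.png")
a=cv2.resize(s[205:285,365:465],None,fx=8,fy=7.5,interpolation=cv2.INTER_NEAREST);cv2.imwrite("pics/z_s.png",a)
a=cv2.resize(t[125:200,285:375],None,fx=8,fy=8,interpolation=cv2.INTER_NEAREST);cv2.imwrite("pics/z_t.png",a)
a=cv2.resize(t[235:285,295:405],None,fx=7,fy=7,interpolation=cv2.INTER_NEAREST);cv2.imwrite("pics/z_th.png",a)
a=cv2.resize(s[205:335,280:340],None,fx=4.6,fy=4.6,interpolation=cv2.INTER_NEAREST);cv2.imwrite("pics/z_sh.png",a)
E
```

```text
(no output)
```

View pics/z_s.png

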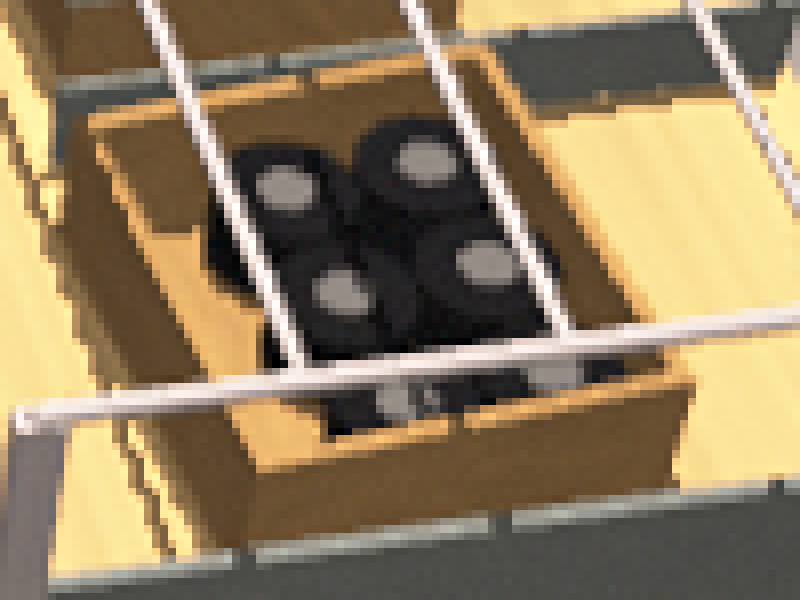

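View pics/z_t.png

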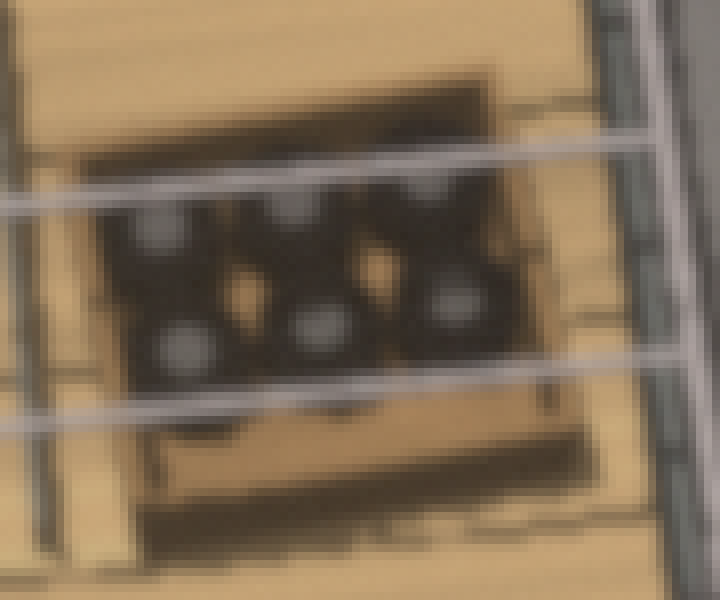

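View pics/z_th.png

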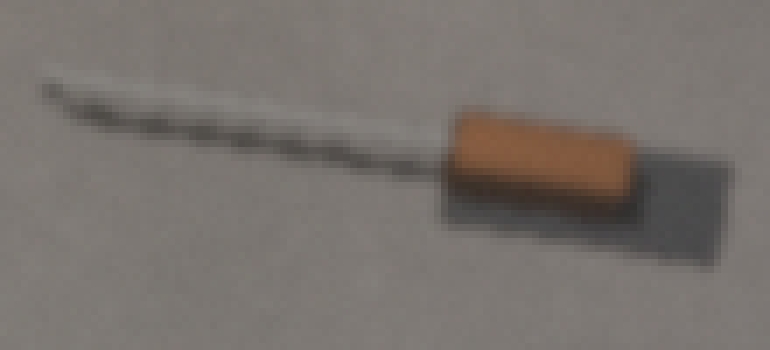

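View pics/z_sh.png

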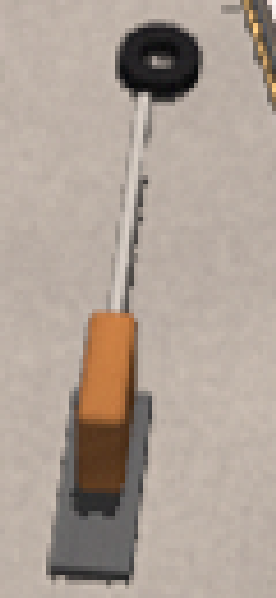

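```bash
python3 - <<'E'
from h import *
np.set_printoptions(precision=1,suppress=True)
S={'FL':(376.5,220.7),'FR':(396.9,267.4),'BR':(451.2,255.7)}
T={'FL':(303.1,188.5),'FR':(358.1,179),'BR':(346.3,134)}
for k in S: print(k,*tri(S[k],T[k]),plane('side',S[k],72),plane('top',T[k],72))
f=lambda x,y,k,ox,oy:(ox+x/k-.5,oy+y/k-.5)
gt=[f(*c,7,295,235) for c in((455,112),(635,132),(632,200),(450,182))]
gs=[f(*c,4.6,280,205) for c in((135,314),(126,418),(78,422),(90,312))]
# top order: front(+y)/far x ; back far; back near; front near
for a,b in zip(gs,gt): print('grip',*tri(a,b))
g=np.mean(gs,0),np.mean(gt,0);print('gripc',tri(*g))
for k,uv in(('L',(125,520)),('R',(645,463))): print('bar',plane('top',f(*uv,3.6,190,80),29))
for k,uv in(('L',(163,212)),('R',(272,565))): print('bar side',plane('side',f(*uv,3.3,280,110),29))
print('rod end top',plane('top',f(45,75,7,295,235),64),'foot',plane('top',f(725,160,7,295,235),10),plane('top',f(712,265,7,295,235),10))
s=[f(*c,4.6,280,205) for c in((50,575),(131,575),(152,395))]
for q in s: print('foot side',plane('side',q,10))
for uv in((290,497),(155,90),(540,47),(757,433)): print('post side',plane('side',f(*uv,3.3,280,110),155))
for uv in((25,75),(612,15),(52,492),(668,428)): print('post top',plane('top',f(*uv,3.6,190,80),155))
# core, cup
print('core',plane('top',f(304,590,3.6,190,80),16),plane('top',(416,211),80))
E
```

```text
FL [709.  -70.2  74.6] 8.675595738627557 [714.2 -66.2  72. ] [705.3 -70.4  72. ]
FR [ 730.4 -234.3   73.4] 5.484543026910547 [ 733.7 -232.4   72. ] [ 728.  -234.5   72. ]
BR [ 877.9 -207.7   68.9] 6.0651921364363455 [ 879.8 -209.2   72. ] [ 873.2 -207.5   72. ]
grip [ 513.  -225.6   71.5] 1.6344507415941003
grip [ 500.2 -298.3   76.8] 1.0590945179905675
grip [ 474.2 -295.5   72.9] 3.9294035809588213
grip [ 486.7 -221.7   70.9] 6.79936137909293
gripc (array([ 493.5, -260.4,   72.4]), np.float64(3.204045739096074))
bar [618.4 170.9  29. ]
bar [ 649.1 -265.    29. ]
bar side [621.8 185.   29. ]
bar side [ 648.7 -231.1   29. ]
rod end top [536.4 -57.8  64. ] foot [ 498.  -345.5   10. ] [ 453.  -336.5   10. ]
foot side [ 456. -345.   10.]
foot side [ 497.9 -349.7   10. ]
foot side [ 522.8 -233.4   10. ]
post side [ 645.  -270.7  155. ]
post side [612.7 200.6 155. ]
post side [964.  228.8 155. ]
post side [ 997.  -246.6  155. ]
post top [962.  229.9 155. ]
post top [ 994.3 -248.8  155. ]
post top [610.5 203.7 155. ]
post top [ 641.2 -270.1  155. ]
core [555.3  24.1  16. ] [ 620.4 -396.7   80. ]
```

The crops confirm the choice: brown open carton with black cores in the right bay, and the hook with the orange-brown grip. Estimates:

| Item | Position (mm) | Yaw (rad) |
|---|---|---|
| Hook grip | (493, -260), grip top z ≈ 72-75 | ≈ 1.36 |
| Carton lip middle | ≈ (720, -152), z ≈ 73 | ≈ 0.13 |
| Rack | – | ≈ 0.07 |

Next I move over the hook.

>>> {"op": "carry_out", "data": {"rows": [{"translation": [0.015, -0.036, 0], "spin": -0.067}, {"translation": [0.015, -0.036, 0], "spin": -0.067}, {"translation": [0.015, -0.036, 0], "spin": -0.067}, {"translation": [0.015, -0.036, 0], "spin": -0.067}, {"translation": [0.015, -0.036, 0], "spin": -0.067}, {"translation": [0.015, -0.036, 0], "spin": -0.067}, {"translation": [0.015, -0.036, 0], "spin": -0.067}, {"translation": [0.015, -0.036, 0], "spin": -0.067}, {"translation": [0.015, -0.036, 0], "spin": -0.067}, {"translation": [0.015, -0.036, 0], "spin": -0.067}], "fingers": 1, "newtons": 60}}

```text
t: 1.1
tcp_pos: [317.9, 152.1, 227.6]
tool_rot: [0.479, 0.878, -0.002, -0.002]
force: [0.6, 0.2, -0.8]
grip_width: 85.7
```

>>> {"op": "carry_out", "data": {"rows": [{"translation": [0.015, -0.036, 0], "spin": -0.067}, {"translation": [0.015, -0.036, 0], "spin": -0.067}, {"translation": [0.015, -0.036, 0], "spin": -0.067}, {"translation": [0.015, -0.036, 0], "spin": -0.067}, {"translation": [0.015, -0.036, 0], "spin": -0.067}, {"translation": [0.015, -0.036, 0], "spin": -0.067}, {"translation": [0.015, -0.036, 0], "spin": -0.067}, {"translation": [0.015, -0.036, 0], "spin": -0.067}]}}

```text
t: 1.9
tcp_pos: [439.0, -149.2, 226.8]
tool_rot: [0.703, 0.711, -0.001, -0.003]
force: [1.3, 0.0, -0.5]
grip_width: 85.2
```

>>> {"op": "carry_out", "data": {"rows": [{"translation": [0.014, -0.028, -0.02], "spin": -0.055}, {"translation": [0.014, -0.028, -0.02], "spin": -0.055}, {"translation": [0.014, -0.028, -0.02], "spin": -0.055}, {"translation": [0.012, -0.027, -0.02], "spin": -0.055}, {"translation": [0, 0, 0], "spin": 0}]}}

```text
t: 2.4
tcp_pos: [495.1, -269.4, 141.8]
tool_rot: [0.782, 0.623, -0.001, -0.004]
force: [-0.6, 0.4, 0.9]
grip_width: 85.5
```

```bash
cat >> h.py <<'E'
def st():
    s=manip.read_state(); r=R.from_quat(s['tool_rot']).as_matrix()
    print(round(s['t'],2),s['tcp_pos'].round(1),'yaw y-axis',round(float(np.arctan2(r[1,1],r[0,1])),4),'tilt',r[:2,2].round(4),'F',s['force'].round(1),'T',s['wrist_torque'].round(2),s['grip_width'].round(1))
E
python3 - <<'E'
from h import *
st()
crop("top",290,190,430,300,5.5,"g_t.png"); crop("side",250,180,390,340,3.7,"g_s.png")
E
```

```text
Traceback (most recent call last):
  File "h.py", line 25, in st
    print(round(s['t'],2),s['tcp_pos'].round(1),'yaw y-axis',round(float(np.arctan2(r[1,1],r[0,1])),4),'tilt',r[:2,2].round(4),'F',s['force'].round(1),'T',s['wrist_torque'].round(2),s['grip_width'].round(1))
                                                                                                                                                                                      ^^^^^^^^^^^^^^^^^^^^^
AttributeError: 'float' object has no attribute 'round'
```

```bash
sed -i "s/s\['grip_width'\].round(1)/round(float(s['grip_width']),1)/" h.py
python3 - <<'E'
from h import *
st()
crop("side",250,180,390,340,3.7,"g_s.png")
E
```

```text
2.4 [ 495.1 -269.4  141.8] yaw y-axis -0.2254 tilt [-0.0063  0.0041] F [-0.6  0.4  0.9] T [-0.03  0.01  0.03] 85.5
```

View pics/g_s.png

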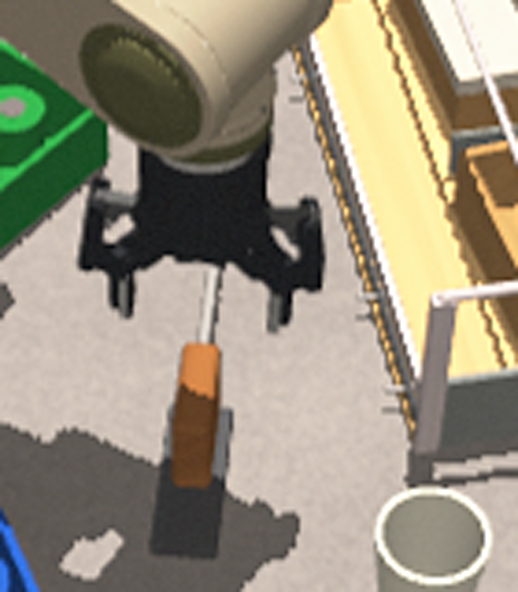

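The side crop shows the open fingers (at 120,290 and 280,310 in the crop) straddling the grip line. I'll correct y by +9 mm and descend.

>>> {"op": "carry_out", "data": {"rows": [{"translation": [-0.002, 0.009, -0.02], "spin": 0.015}, {"translation": [0, 0, -0.025], "spin": 0}, {"translation": [0, 0, -0.025], "spin": 0}, {"translation": [0, 0, -0.025], "spin": 0}, {"translation": [0, 0, -0.015], "spin": 0}, {"translation": [0, 0, 0], "spin": 0}, {"translation": [0, 0, 0], "spin": 0}]}}

```text
t: 3.15
tcp_pos: [492.8, -253.5, 36.1]
tool_rot: [0.774, 0.634, 0.0, -0.0]
force: [0.6, -0.5, 0.4]
grip_width: 85.6
```

```bash
python3 - <<'E'
from h import *
st()
E
```

```text
3.15 [ 492.8 -253.5   36.1] yaw y-axis -0.1983 tilt [-0.0002  0.0003] F [ 0.6 -0.5  0.4] T [ 0.03  0.05 -0.05] 85.6
```

>>> {"op": "carry_out", "data": {"rows": [{"translation": [0, -0.006, -0.007], "spin": -0.01}, {"translation": [0, 0, -0.003], "spin": 0}, {"translation": [0, 0, 0], "spin": 0}]}}

```text
t: 3.45
tcp_pos: [493.7, -260.2, 28.3]
tool_rot: [0.777, 0.63, 0.001, 0.002]
force: [0.6, -0.2, 0.3]
grip_width: 85.3
```

>>> {"op": "carry_out", "data": {"rows": [{"translation": [0, 0, 0], "spin": 0}, {"translation": [0, 0, 0], "spin": 0}, {"translation": [0, 0, 0], "spin": 0}, {"translation": [0, 0, 0], "spin": 0}, {"translation": [0, 0, 0], "spin": 0}, {"translation": [0, 0, 0], "spin": 0}, {"translation": [0, 0, 0], "spin": 0}, {"translation": [0, 0, 0], "spin": 0}], "fingers": 0, "newtons": 80}}

```text
t: 4.25
tcp_pos: [493.9, -260.5, 29.3]
tool_rot: [0.777, 0.63, 0.001, 0.003]
force: [-0.6, -0.9, 1.4]
grip_width: 25.2
```

```bash
python3 - <<'E'
from h import *
st()
crop("side",250,180,390,340,3.7,"g_s2.png")
E
```

```text
4.25 [ 493.9 -260.5   29.3] yaw y-axis -0.208 tilt [ 0.0045 -0.0037] F [-0.6 -0.9  1.4] T [ 0.01  0.17 -0.02] 25.2
```

View pics/g_s2.png

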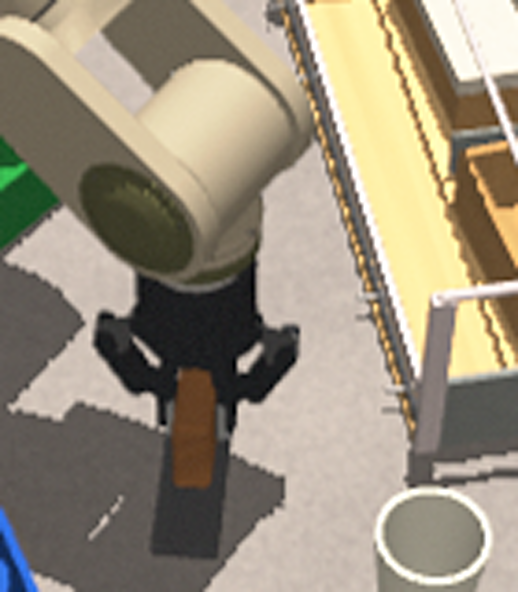

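The grip is held centrally (opening 25.2 mm). Lift, then swing the hook to face the rack.

>>> {"op": "carry_out", "data": {"rows": [{"translation": [0, 0, 0.015], "spin": 0}, {"translation": [0, 0, 0.025], "spin": 0}, {"translation": [-0.005, 0, 0.025], "spin": 0}, {"translation": [-0.005, 0.005, 0.015], "spin": -0.05}, {"translation": [-0.005, 0.01, 0], "spin": -0.08}, {"translation": [-0.005, 0.01, 0], "spin": -0.08}, {"translation": [-0.005, 0.01, 0], "spin": -0.08}, {"translation": [-0.005, 0.01, 0], "spin": -0.08}, {"translation": [-0.005, 0.01, 0], "spin": -0.08}, {"translation": [-0.005, 0.01, 0], "spin": -0.08}]}}

```text
t: 5.3
tcp_pos: [448.6, -190.6, 105.1]
tool_rot: [0.919, 0.395, -0.001, -0.005]
force: [0.7, -0.3, -4.1]
grip_width: 25.2
```

>>> {"op": "carry_out", "data": {"rows": [{"translation": [-0.005, 0.01, 0], "spin": -0.08}, {"translation": [-0.005, 0.01, 0], "spin": -0.08}, {"translation": [-0.005, 0.005, 0], "spin": -0.08}, {"translation": [-0.005, 0.005, 0], "spin": -0.08}, {"translation": [0, 0.0, 0], "spin": -0.08}, {"translation": [0, 0, 0], "spin": -0.08}, {"translation": [0, 0, 0], "spin": -0.08}, {"translation": [0, 0, 0], "spin": -0.08}, {"translation": [0, 0, 0], "spin": -0.08}, {"translation": [0, 0, 0], "spin": 0}]}}

```text
t: 6.3
tcp_pos: [422.5, -154.1, 99.4]
tool_rot: [0.999, 0.031, -0.003, -0.012]
force: [-0.3, -0.8, -5.4]
grip_width: 25.0
```

```bash
python3 - <<'E'
from h import *
st()
im=manip.camera("side");cv2.imwrite("pics/s3.png",im[:,:,::-1])
im=manip.camera("top");cv2.imwrite("pics/t3.png",im[:,:,::-1])
E
```

```text
6.3 [ 422.5 -154.1   99.4] yaw y-axis -1.5097 tilt [-0.0071  0.024 ] F [-0.3 -0.8 -5.4] T [-0.01 -0.01 -0.02] 25.0
```

View pics/s3.png

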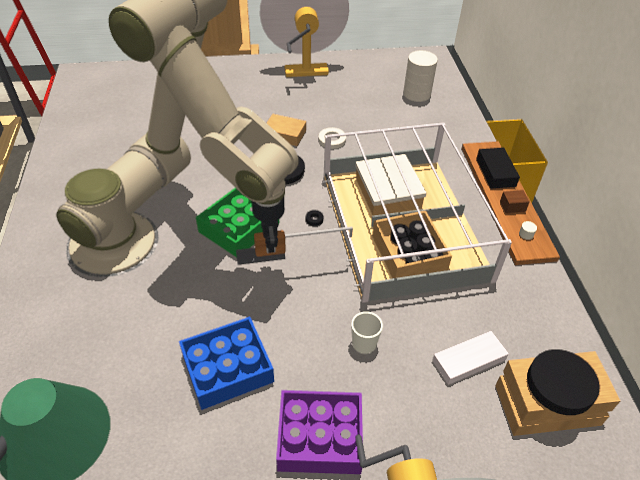

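View pics/t3.png

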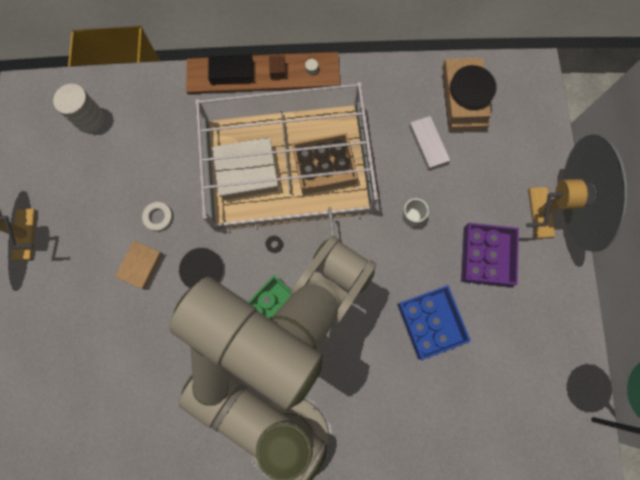

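The hook faces the rack with its beak near side (350,233). The top view shows the rod end at (332,210). I'll measure the beak from both views against the kinematic prediction.

```bash
python3 - <<'E'
from h import *
s=cv2.imread("pics/s3.png");t=cv2.imread("pics/t3.png")
a=cv2.resize(s[215:265,290:370],None,fx=9,fy=9,interpolation=cv2.INTER_NEAREST)
b=cv2.resize(t[195:245,300:380],None,fx=9,fy=9,interpolation=cv2.INTER_NEAREST)
cv2.imwrite("pics/z3s.png",a);cv2.imwrite("pics/z3t.png",b)
st()
E
```

```text
6.4 [ 422.6 -154.1   99.5] yaw y-axis -1.5067 tilt [-0.0068  0.0238] F [-0.6  0.1 -5. ] T [-0.05  0.05  0.01] 25.5
```

View pics/z3s.png

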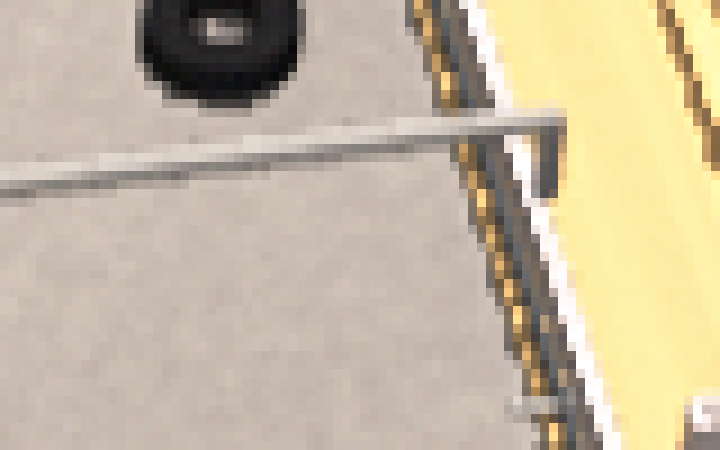

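View pics/z3t.png

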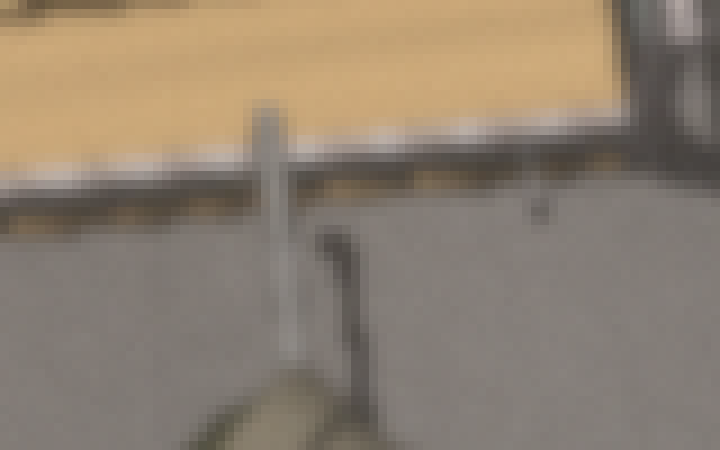

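```bash
python3 - <<'E'
from h import *
np.set_printoptions(precision=1,suppress=True)
print(tri((352.3,226.9),(329.3,206.5)))
s=manip.read_state();r=R.from_quat(s['tool_rot']);p=s['tcp_pos']
# hook frame: grasp pose relation: at pick foot flat, tool down. hook x = tool? 
r0=R.from_quat([.777,.63,.001,.003]).as_matrix(); yaw=np.arctan2(r0[1,1],r0[0,1])+np.pi/2
hx=np.array([np.cos(yaw),np.sin(yaw),0]);p0=np.array([493.9,-260.5,29.3]);g0=np.array([493.,-260.,42])
for nm,X in(('tip',g0+205*hx-[0,0,12]),('rodend top',g0+209*hx+[0,0,26]),('footrear',g0-85*hx-[0,0,42])):
    q=p+r.as_matrix()@(r0.T@(X-p0)); print(nm,q, proj('side',q),proj('top',q))
print(r.as_matrix(), 'tipside ray at z',plane('side',(350.3,236.2),100))
E
```

```text
(array([ 630.3, -142.9,  135.6]), np.float64(3.0827501426547688))
tip [ 627.5 -140.    99.6] [349.5 236.2] [328.  210.4]
rodend top [ 631.6 -140.9  137.6] [352.2 225.9] [328.5 205.3]
footrear [ 337.9 -157.7   70.5] [236.1 258.2] [339.  312.6]
[[ 1.   0.1 -0. ]
 [ 0.1 -1.   0. ]
 [-0.  -0.  -1. ]] tipside ray at z [ 629.3 -140.6  100. ]
```

Prediction and triangulation agree within 3 mm. The beak is 205 mm ahead and 14 mm left of the TCP, with the tip at TCP height. Now enter above the lip with the beak target at (742, -160).

>>> {"op": "carry_out", "data": {"rows": [{"translation": [0.015, -0.003, 0], "spin": 0}, {"translation": [0.02, -0.003, 0], "spin": 0}, {"translation": [0.02, -0.003, 0], "spin": 0}, {"translation": [0.02, -0.003, 0], "spin": 0}, {"translation": [0.015, -0.003, 0], "spin": 0}, {"translation": [0.01, -0.003, 0], "spin": 0}, {"translation": [0, 0, 0], "spin": 0}]}}

```text
t: 7.1
tcp_pos: [525.1, -171.7, 97.5]
tool_rot: [0.999, 0.039, -0.005, -0.013]
force: [0.0, -0.4, -5.1]
grip_width: 25.0
```

```bash
python3 - <<'E'
from h import *
st()
s=manip.camera("side")[:,:,::-1];t=manip.camera("top")[:,:,::-1]
crop("side",330,190,470,290,5.6,"e_s.png",s);crop("top",280,120,390,220,5.9,"e_t.png",t)
E
```

```text
7.1 [ 525.1 -171.7   97.5] yaw y-axis -1.4927 tilt [-0.0112  0.0263] F [ 0.  -0.4 -5.1] T [-0.07  0.02  0.01] 25.0
```

View pics/e_s.png

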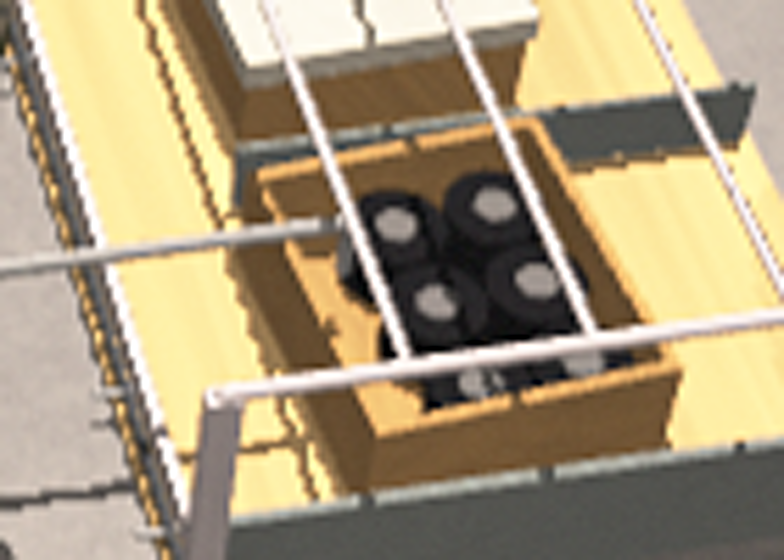

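View pics/e_t.png

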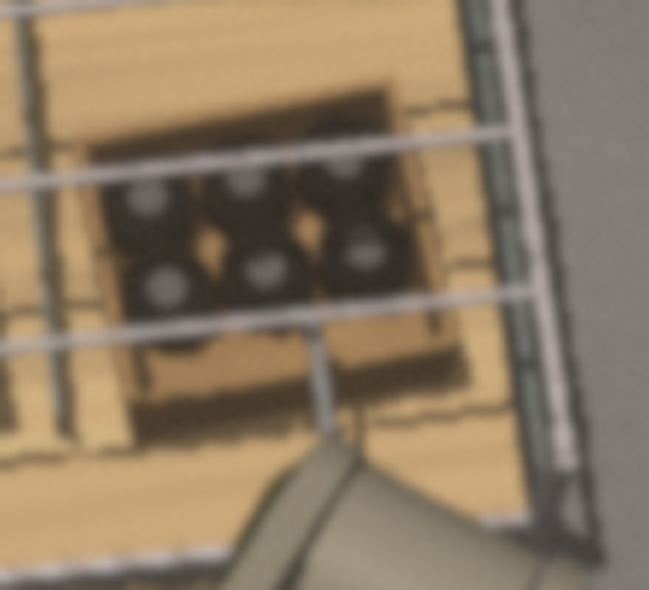

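```bash
cat >> h.py <<'E'
def beak():
    s=manip.read_state();r=R.from_quat(s['tool_rot']).as_matrix()
    r0=R.from_quat([.777,.63,.001,.003]).as_matrix(); yaw=np.arctan2(r0[1,1],r0[0,1])+np.pi/2
    hx=np.array([np.cos(yaw),np.sin(yaw),0]);p0=np.array([493.9,-260.5,29.3]);g0=np.array([493.,-260.,42])
    T=lambda X:s['tcp_pos']+r@(r0.T@(X-p0))
    return T(g0+205*hx-[0,0,12]),T(g0-85*hx-[0,0,42])
E
python3 - <<'E'
from h import *
b,f=beak();print(b.round(1),f.round(1))
s=manip.camera("side")[:,:,::-1].copy();t=manip.camera("top")[:,:,::-1].copy()
def z(n,im,x0,y0,x1,y1,f,out):
    c=cv2.resize(im[y0:y1,x0:x1],None,fx=f,fy=f,interpolation=cv2.INTER_NEAREST)
    for dx,col in((-4,(255,0,0)),(0,(0,255,0)),(4,(255,0,255)),(12,(255,255,0))):
        u=proj(n,[b[0]+dx,b[1],72]); cv2.circle(c,(int((u[0]+.5-x0)*f),int((u[1]+.5-y0)*f)),3,col,-1)
    for yy in(-90,-220):
      for dx,col in((-4,(255,0,0)),(4,(255,0,255))):
        u=proj(n,[b[0]+dx-(yy-b[1])*.13,yy,72]); cv2.circle(c,(int((u[0]+.5-x0)*f),int((u[1]+.5-y0)*f)),3,col,-1)
    cv2.imwrite("pics/"+out,c)
z("side",s,365,205,445,275,8,"f_s.png");z("top",t,295,160,375,210,9,"f_t.png")
E
```

```text
[ 728.4 -154.3   96.5] [ 438.9 -175.8   68.9]
```

View pics/f_s.png

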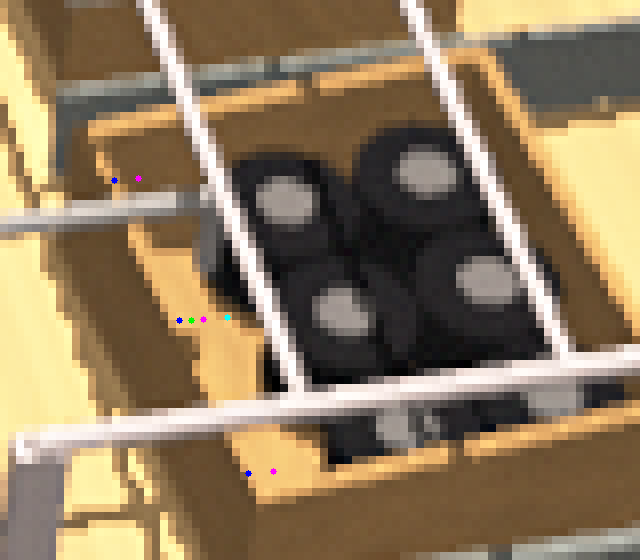

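View pics/f_t.png

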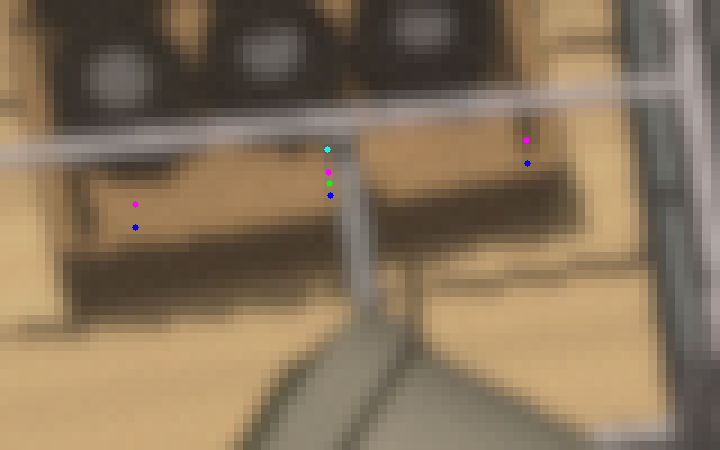

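>>> {"op": "carry_out", "data": {"rows": [{"translation": [0.009, -0.003, 0.001], "spin": 0}, {"translation": [0.008, -0.002, 0.001], "spin": 0}, {"translation": [0.0, 0, 0], "spin": 0}, {"translation": [0, 0, 0], "spin": 0}]}}

```text
t: 7.7
tcp_pos: [541.4, -176.6, 100.4]
tool_rot: [0.999, 0.038, -0.006, -0.014]
force: [0.2, 0.3, -5.3]
grip_width: 25.1
```

```bash
python3 - <<'E'
from h import *
st();print([q.round(1) for q in beak()])
crop("side",330,190,470,290,5.6,"e_s2.png")
E
```

```text
7.7 [ 541.4 -176.6  100.4] yaw y-axis -1.494 tilt [-0.0122  0.0268] F [ 0.2  0.3 -5.3] T [-0.    0.01  0.  ] 25.1
[array([ 746. , -159.8,   99.5]), array([ 456.5, -181.1,   71.8])]
```

View pics/e_s2.png

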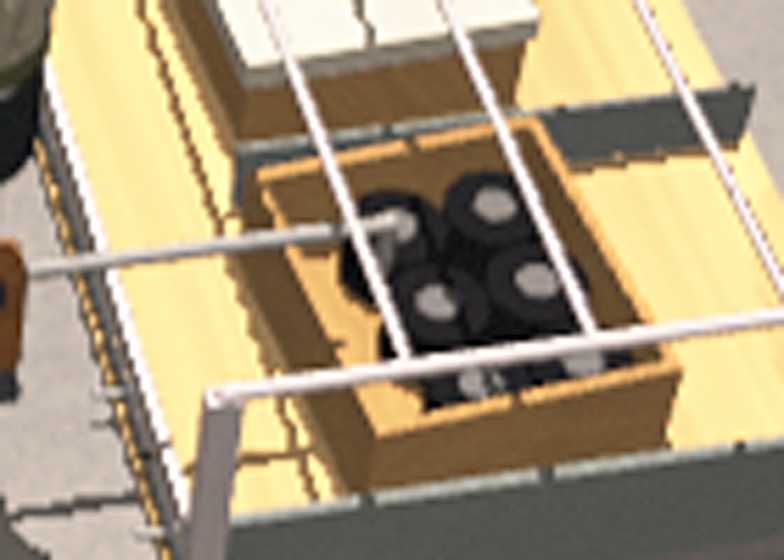

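>>> {"op": "carry_out", "data": {"rows": [{"translation": [0, 0, -0.012], "spin": 0}, {"translation": [0, 0, -0.012], "spin": 0}, {"translation": [0, 0, 0], "spin": 0}]}}

```text
t: 8.05
tcp_pos: [540.7, -176.3, 74.0]
tool_rot: [0.999, 0.038, -0.006, -0.014]
force: [-0.5, 0.2, -5.1]
grip_width: 25.1
```

```bash
python3 - <<'E'
from h import *
st();print([q.round(1) for q in beak()])
crop("side",330,190,470,290,5.6,"e_s3.png");crop("top",280,120,390,220,5.9,"e_t3.png")
E
```

```text
8.05 [ 540.7 -176.3   74. ] yaw y-axis -1.4941 tilt [-0.0129  0.0273] F [-0.5  0.2 -5.1] T [-0.02  0.02  0.04] 25.1
[array([ 745.3, -159.5,   72.9]), array([ 455.8, -180.8,   45.5])]
```

View pics/e_s3.png

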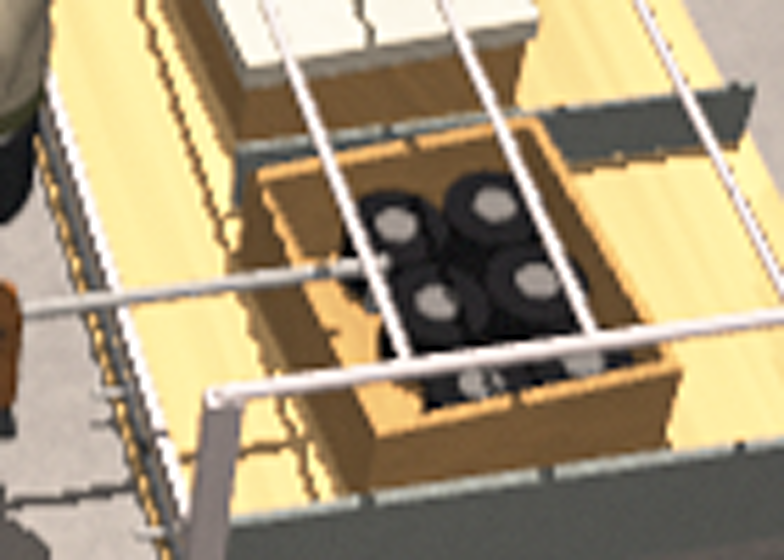

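View pics/e_t3.png

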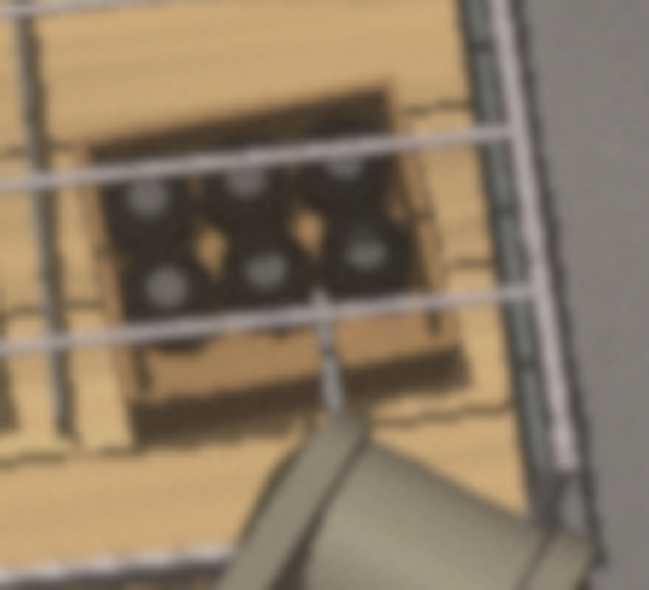

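>>> {"op": "carry_out", "data": {"rows": [{"translation": [-0.002, 0, -0.01], "spin": 0}, {"translation": [-0.002, 0, -0.009], "spin": 0}, {"translation": [0, 0, 0], "spin": 0}]}}

```text
t: 8.45
tcp_pos: [537.2, -176.7, 55.2]
tool_rot: [0.999, 0.038, -0.005, -0.013]
force: [-0.4, 0.2, -3.8]
grip_width: 25.4
```

```bash
python3 - <<'E'
from h import *
st();print([q.round(1) for q in beak()])
E
```

```text
8.45 [ 537.2 -176.7   55.2] yaw y-axis -1.4939 tilt [-0.0102  0.0256] F [-0.4  0.2 -3.8] T [-0.04  0.02  0.  ] 25.4
[array([ 741.8, -160. ,   54.8]), array([ 452.4, -181.4,   26.5])]
```

>>> {"op": "carry_out", "data": {"rows": [{"translation": [-0.004, 0, -0.002], "spin": 0}, {"translation": [-0.003, 0, -0.002], "spin": 0}, {"translation": [0, 0, 0], "spin": 0}]}}

```text
t: 8.75
tcp_pos: [529.5, -176.8, 50.9]
tool_rot: [0.999, 0.038, -0.005, -0.013]
force: [-0.2, 0.3, -4.8]
grip_width: 24.9
```

>>> {"op": "carry_out", "data": {"rows": [{"translation": [-0.003, 0, 0], "spin": 0}, {"translation": [-0.002, 0, 0], "spin": 0}]}}

```text
t: 8.95
tcp_pos: [525.1, -177.0, 51.4]
tool_rot: [0.999, 0.038, -0.003, -0.013]
force: [4.5, 1.0, -7.2]
grip_width: 25.4
```

>>> {"op": "carry_out", "data": {"rows": [{"translation": [-0.003, 0, 0], "spin": 0}, {"translation": [-0.003, 0, 0], "spin": 0}]}}

```text
t: 9.15
tcp_pos: [519.2, -176.9, 51.5]
tool_rot: [0.999, 0.039, -0.003, -0.012]
force: [3.7, 0.8, -7.6]
grip_width: 25.2
```

```bash
python3 - <<'E'
from h import *
st();print([q.round(1) for q in beak()])
E
```

```text
9.15 [ 519.2 -176.9   51.5] yaw y-axis -1.4934 tilt [-0.0069  0.0245] F [ 3.7  0.8 -7.6] T [ 0.   -0.16  0.05] 25.2
[array([ 723.8, -160.1,   51.6]), array([ 434.5, -181.6,   22.4])]
```

Contact at about 4 N and the carton slides. Keep pulling along the rack axis.

>>> {"op": "carry_out", "data": {"rows": [{"translation": [-0.004, -0.0003, 0], "spin": 0}, {"translation": [-0.004, -0.0003, 0], "spin": 0}, {"translation": [-0.004, -0.0003, 0], "spin": 0}, {"translation": [-0.004, -0.0003, 0], "spin": 0}, {"translation": [-0.004, -0.0003, 0], "spin": 0}]}}

```text
t: 9.65
tcp_pos: [497.5, -178.4, 51.4]
tool_rot: [0.999, 0.039, -0.003, -0.012]
force: [3.9, 0.6, -7.7]
grip_width: 24.9
```

>>> {"op": "carry_out", "data": {"rows": [{"translation": [-0.004, -0.0003, 0], "spin": 0}, {"translation": [-0.004, -0.0003, 0], "spin": 0}, {"translation": [-0.004, -0.0003, 0], "spin": 0}, {"translation": [-0.004, -0.0003, 0], "spin": 0}]}}

```text
t: 10.05
tcp_pos: [480.0, -179.7, 51.5]
tool_rot: [0.999, 0.039, -0.003, -0.012]
force: [4.2, 0.4, -7.8]
grip_width: 25.2
```

```bash
python3 - <<'E'
from h import *
st();print([q.round(1) for q in beak()])
crop("side",310,170,470,300,4.8,"p_s1.png");crop("top",190,100,390,240,4,"p_t1.png")
E
```

```text
10.05 [ 480.  -179.7   51.5] yaw y-axis -1.4931 tilt [-0.0067  0.0245] F [ 4.2  0.4 -7.8] T [ 0.02 -0.15  0.05] 25.2
[array([ 684.6, -162.8,   51.7]), array([ 395.3, -184.4,   22.5])]
```

View pics/p_s1.png

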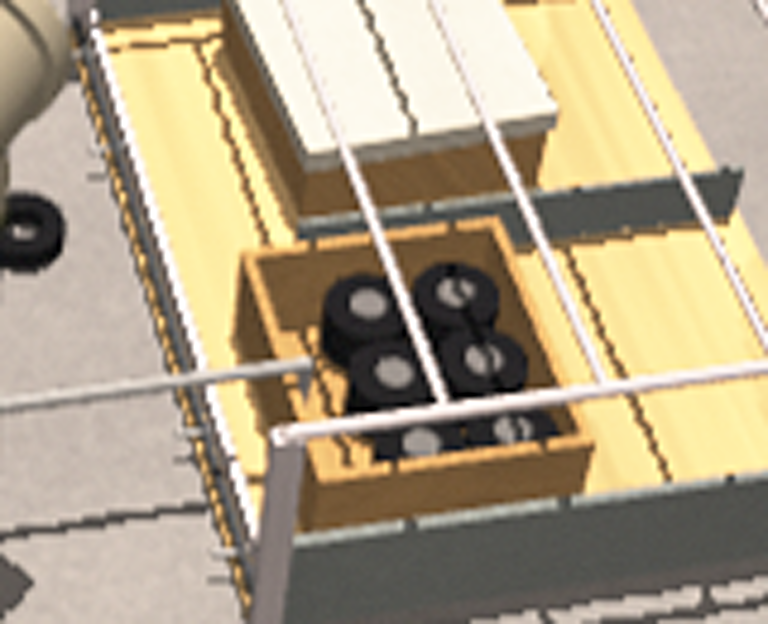

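View pics/p_t1.png

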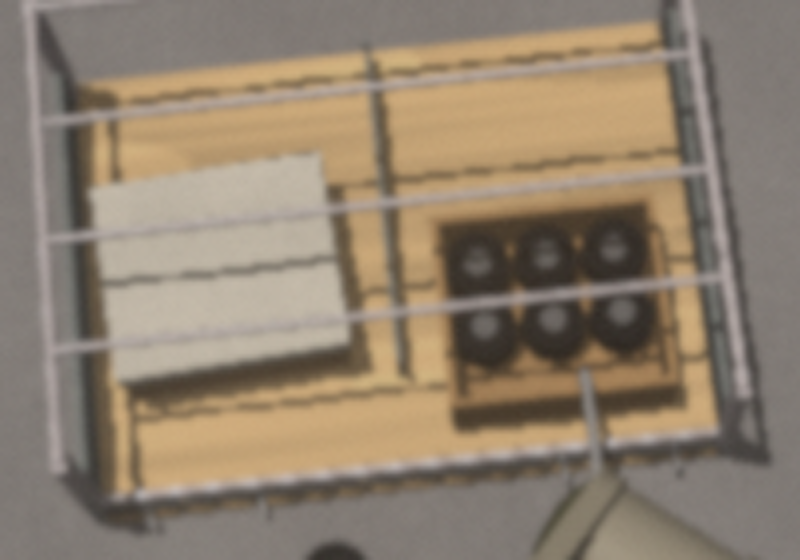

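```bash
python3 - <<'E'
from h import *
f=lambda x,y,k,ox,oy:(ox+x/k-.5,oy+y/k-.5)
a=plane('top',f(455,412,4,190,100),72);b=plane('top',f(682,388,4,190,100),72);print(a,b,(a+b)/2,(b-a)[0]/(a-b)[1])
a=plane('side',f(243,255,4.8,310,170),72);b=plane('side',f(316,480,4.8,310,170),72);print(a,b,(a+b)/2,(b-a)[0]/(a-b)[1])
a=plane('top',f(110,500,4,190,100),29);b=plane('top',f(720,433,4,190,100),29);print(a,b,(b-a)[0]/(a-b)[1])
E
```

```text
[662.27030246 -69.28876546  72.        ] [ 673.58924587 -236.83836563   72.        ] [ 667.92977416 -153.06356554   72.        ] 0.06755577691217785
[669.32249318 -68.71830546  72.        ] [ 678.81578799 -233.2705526    72.        ] [ 674.06914058 -150.99442903   72.        ] 0.0576916752948086
[617.65829222 192.64040133  29.        ] [ 650.09420212 -267.56507056   29.        ] 0.07048136512539986
```

The carton is now almost parallel to the bar (0.063 vs 0.070). I'll ease off and shift the beak to the lip's middle so it doesn't over-rotate.

>>> {"op": "carry_out", "data": {"rows": [{"translation": [0.005, 0, 0], "spin": 0}, {"translation": [0.003, 0.003, 0], "spin": 0}, {"translation": [0, 0.005, 0], "spin": 0}, {"translation": [0, 0.002, 0], "spin": 0}, {"translation": [0, 0, 0], "spin": 0}]}}

```text
t: 10.65
tcp_pos: [488.1, -168.9, 51.9]
tool_rot: [0.999, 0.039, -0.004, -0.012]
force: [0.1, 0.3, -5.0]
grip_width: 25.2
```

>>> {"op": "carry_out", "data": {"rows": [{"translation": [-0.003, 0, -0.001], "spin": 0}, {"translation": [-0.003, 0, 0], "spin": 0}, {"translation": [-0.002, 0, 0], "spin": 0}]}}

```text
t: 10.95
tcp_pos: [479.5, -168.7, 50.7]
tool_rot: [0.999, 0.039, -0.004, -0.012]
force: [-0.9, -0.5, -4.9]
grip_width: 25.5
```

```bash
python3 - <<'E'
from h import *
st();print([q.round(1) for q in beak()])
E
```

```text
10.95 [ 479.5 -168.7   50.7] yaw y-axis -1.4931 tilt [-0.0082  0.0244] F [-0.9 -0.5 -4.9] T [-0.06  0.01  0.02] 25.5
[array([ 684.1, -151.8,   50.6]), array([ 394.8, -173.4,   21.8])]
```

>>> {"op": "carry_out", "data": {"rows": [{"translation": [-0.003, -0.0002, 0], "spin": 0}, {"translation": [-0.003, -0.0002, 0], "spin": 0}, {"translation": [-0.003, -0.0002, 0], "spin": 0}, {"translation": [-0.003, -0.0002, 0], "spin": 0}]}}

```text
t: 11.35
tcp_pos: [467.8, -170.0, 50.9]
tool_rot: [0.999, 0.039, -0.002, -0.012]
force: [4.8, 0.4, -7.4]
grip_width: 25.0
```

>>> {"op": "carry_out", "data": {"rows": [{"translation": [-0.003, -0.0002, 0], "spin": 0}, {"translation": [-0.002, -0.0002, 0], "spin": 0}]}}

```text
t: 11.55
tcp_pos: [462.3, -170.5, 50.9]
tool_rot: [0.999, 0.039, -0.002, -0.012]
force: [3.5, 0.8, -7.4]
grip_width: 24.9
```

```bash
python3 - <<'E'
from h import *
st();print([q.round(1) for q in beak()])
crop("side",310,170,470,300,4.8,"p_s2.png");crop("top",290,140,390,230,7,"p_t2.png")
E
```

```text
11.55 [ 462.3 -170.5   50.9] yaw y-axis -1.4937 tilt [-0.0051  0.0236] F [ 3.5  0.8 -7.4] T [ 0.04 -0.24  0.01] 24.9
[array([ 666.9, -153.7,   51.4]), array([ 377.7, -175.2,   21.7])]
```

View pics/p_s2.png

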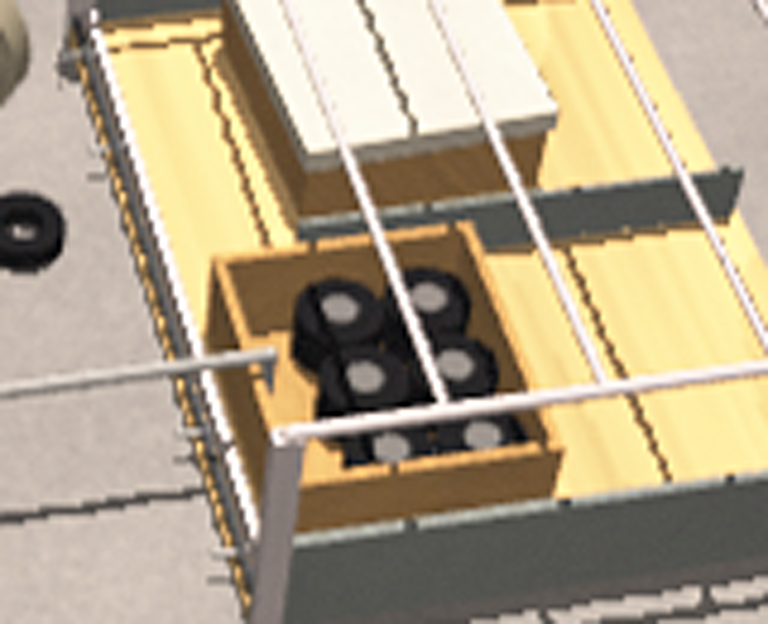

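View pics/p_t2.png

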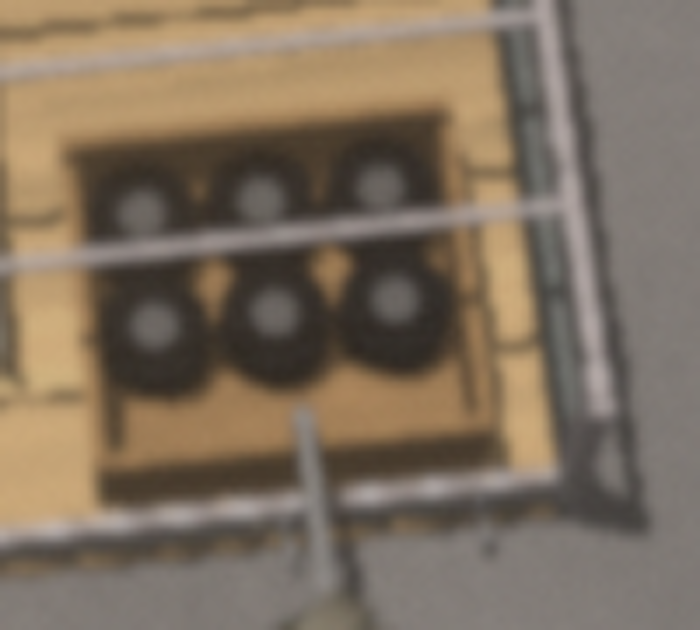

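Side by side, the carton's front is nearly at the white bar with both edges parallel. Continue in 1–2 mm steps, watching the force.

>>> {"op": "carry_out", "data": {"rows": [{"translation": [-0.002, -0.0001, 0], "spin": 0}, {"translation": [-0.002, -0.0001, 0], "spin": 0}]}}

```text
t: 11.85
tcp_pos: [458.6, -170.9, 51.2]
tool_rot: [0.999, 0.039, -0.001, -0.012]
force: [3.4, 0.4, -6.2]
grip_width: 25.3
```

>>> {"op": "carry_out", "data": {"rows": [{"translation": [-0.002, -0.0001, 0], "spin": 0}]}}

```text
t: 11.95
tcp_pos: [456.6, -171.1, 51.2]
tool_rot: [0.999, 0.039, -0.001, -0.011]
force: [4.1, 0.3, -5.8]
grip_width: 24.9
```

>>> {"op": "carry_out", "data": {"rows": [{"translation": [-0.0015, -0.0001, 0], "spin": 0}]}}

```text
t: 12.05
tcp_pos: [454.9, -171.2, 51.2]
tool_rot: [0.999, 0.039, -0.001, -0.012]
force: [3.4, 0.1, -7.1]
grip_width: 25.0
```

>>> {"op": "carry_out", "data": {"rows": [{"translation": [-0.0015, -0.0001, 0], "spin": 0}]}}

```text
t: 12.15
tcp_pos: [453.4, -171.3, 51.2]
tool_rot: [0.999, 0.039, -0.001, -0.011]
force: [6.9, 1.4, -7.3]
grip_width: 25.3
```

>>> {"op": "carry_out", "data": {"rows": [{"translation": [-0.001, -0.0001, 0], "spin": 0}]}}

```text
t: 12.25
tcp_pos: [453.3, -171.6, 51.4]
tool_rot: [0.999, 0.039, 0.0, -0.011]
force: [14.3, 2.7, -9.4]
grip_width: 24.8
```

```bash
python3 - <<'E'
from h import *
st();print([q.round(1) for q in beak()])
crop("side",310,170,470,300,4.8,"p_s3.png");crop("top",290,140,390,230,7,"p_t3.png")
E
```

```text
12.25 [ 453.3 -171.6   51.4] yaw y-axis -1.4937 tilt [-0.0007  0.0221] F [14.3  2.7 -9.4] T [ 0.33 -1.42  0.24] 24.8
[array([ 657.9, -154.9,   52.8]), array([ 368.8, -176.3,   21.8])]
```

View pics/p_s3.png

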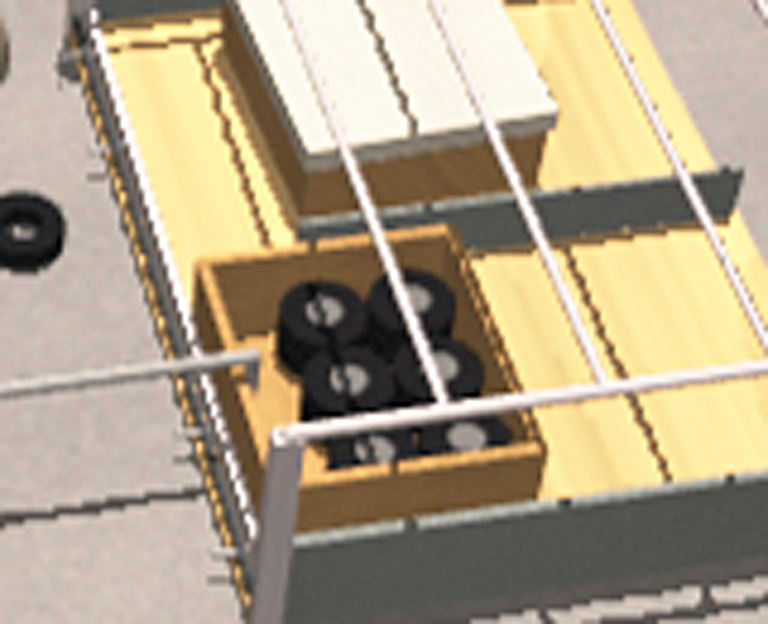

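View pics/p_t3.png

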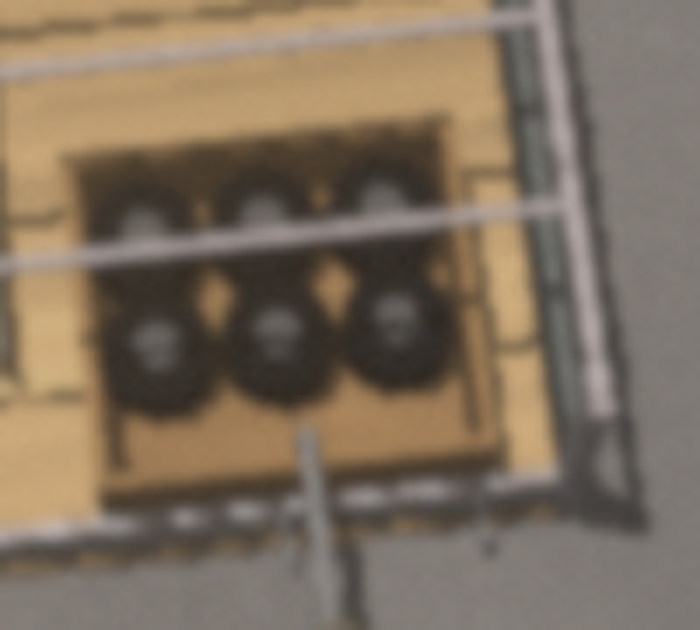

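The force jumped to about 14 N with no further motion, so the carton is against the bar. Relax at once.

>>> {"op": "carry_out", "data": {"rows": [{"translation": [0.002, 0, 0], "spin": 0}, {"translation": [0.002, 0, 0], "spin": 0}]}}

```text
t: 12.55
tcp_pos: [456.5, -171.3, 51.2]
tool_rot: [0.999, 0.039, -0.001, -0.011]
force: [0.3, -0.1, -5.4]
grip_width: 25.4
```

```bash
python3 - <<'E'
from h import *
st();print([q.round(1) for q in beak()])
s=manip.camera("side")[:,:,::-1];t=manip.camera("top")[:,:,::-1]
a=cv2.resize(s[215:285,335:435],None,fx=8,fy=8,interpolation=cv2.INTER_NEAREST);cv2.imwrite("pics/q_s.png",a)
a=cv2.resize(t[150:225,295:375],None,fx=8,fy=8,interpolation=cv2.INTER_NEAREST);cv2.imwrite("pics/q_t.png",a)
E
```

```text
12.55 [ 456.5 -171.3   51.2] yaw y-axis -1.4933 tilt [-0.0029  0.0228] F [ 0.3 -0.1 -5.4] T [ 0.01 -0.01  0.02] 25.4
[array([ 661.2, -154.4,   52.2]), array([ 372. , -176. ,   21.9])]
```

View pics/q_s.png

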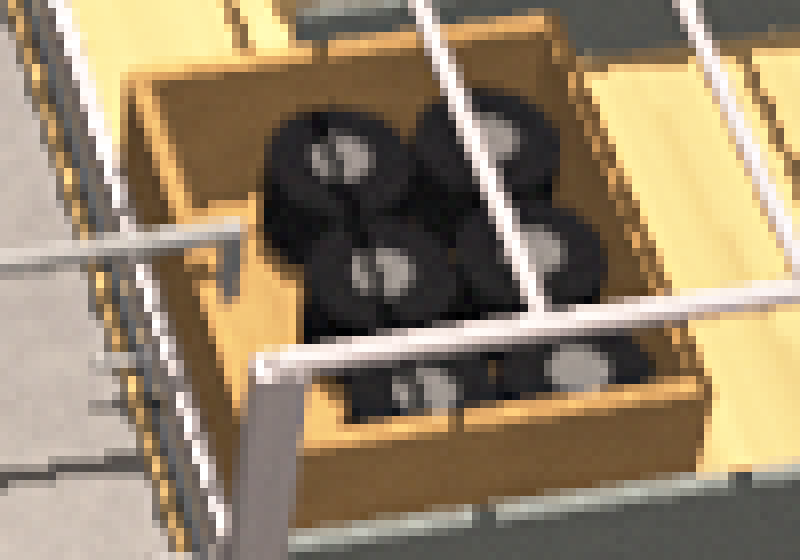

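View pics/q_t.png

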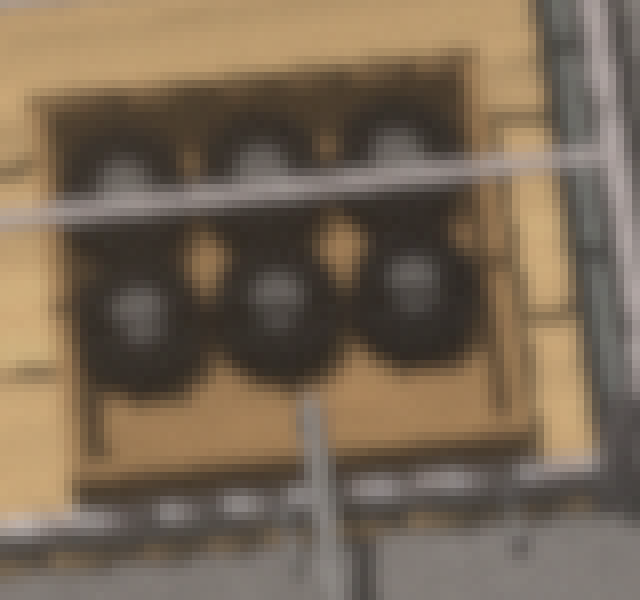

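Force is back to 0 and the carton looks parallel to the bar. One more gentle nudge (a few N) to confirm it's seated with no rebound gap.

>>> {"op": "carry_out", "data": {"rows": [{"translation": [-0.0015, -0.0001, 0], "spin": 0}, {"translation": [-0.0005, 0, 0], "spin": 0}]}}

```text
t: 12.85
tcp_pos: [454.0, -171.3, 51.1]
tool_rot: [0.999, 0.039, -0.001, -0.012]
force: [0.3, 0.2, -5.0]
grip_width: 25.1
```

>>> {"op": "carry_out", "data": {"rows": [{"translation": [-0.0005, 0, 0], "spin": 0}]}}

```text
t: 12.95
tcp_pos: [453.4, -171.3, 51.2]
tool_rot: [0.999, 0.039, -0.001, -0.012]
force: [4.6, 0.3, -5.2]
grip_width: 24.9
```

>>> {"op": "carry_out", "data": {"rows": [{"translation": [-0.0003, 0, 0], "spin": 0}]}}

```text
t: 13.05
tcp_pos: [453.4, -171.4, 51.2]
tool_rot: [0.999, 0.039, -0.001, -0.011]
force: [3.6, 0.8, -5.3]
grip_width: 25.3
```

>>> {"op": "carry_out", "data": {"rows": [{"translation": [-0.0005, 0, 0], "spin": 0}]}}

```text
t: 13.15
tcp_pos: [453.4, -171.5, 51.4]
tool_rot: [0.999, 0.039, -0.0, -0.011]
force: [7.2, 0.7, -7.1]
grip_width: 25.4
```

It's seated: position fixed at 453.4 while force rises. Ease forward off the wall, then lift out.

>>> {"op": "carry_out", "data": {"rows": [{"translation": [0.003, 0, 0], "spin": 0}, {"translation": [0.005, 0, 0], "spin": 0}, {"translation": [0.003, 0, 0.002], "spin": 0}, {"translation": [0, 0, 0.012], "spin": 0}, {"translation": [0, 0, 0.015], "spin": 0}, {"translation": [0, 0, 0.015], "spin": 0}, {"translation": [0, 0, 0.008], "spin": 0}, {"translation": [0, 0, 0], "spin": 0}]}}

```text
t: 13.95
tcp_pos: [464.7, -171.0, 104.9]
tool_rot: [0.999, 0.039, -0.002, -0.012]
force: [0.8, 0.0, -5.3]
grip_width: 24.9
```

```bash
python3 - <<'E'
from h import *
st();print([q.round(1) for q in beak()])
s=manip.camera("side")[:,:,::-1];cv2.imwrite("pics/u_s0.png",s)
a=cv2.resize(s[215:285,335:435],None,fx=8,fy=8,interpolation=cv2.INTER_NEAREST);cv2.imwrite("pics/u_s.png",a)
E
```

```text
13.95 [ 464.7 -171.   104.9] yaw y-axis -1.4931 tilt [-0.0055  0.024 ] F [ 0.8  0.  -5.3] T [-0.03 -0.01  0.  ] 24.9
[array([ 669.4, -154.1,  105.3]), array([ 380.1, -175.7,   75.7])]
```

View pics/u_s.png

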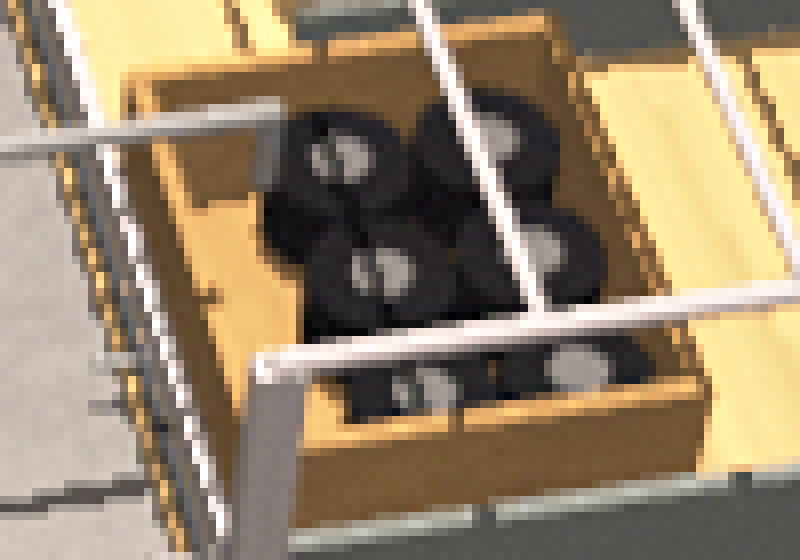

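Unhooked cleanly and the carton is unchanged. Retreat, swing the hook back and stand it near its original spot.

>>> {"op": "carry_out", "data": {"rows": [{"translation": [-0.015, 0, 0.001], "spin": 0}, {"translation": [-0.02, 0, 0.001], "spin": 0}, {"translation": [-0.02, 0, 0.001], "spin": 0}, {"translation": [-0.005, -0.002, 0.001], "spin": 0.05}, {"translation": [0, -0.004, 0.001], "spin": 0.08}, {"translation": [0, -0.004, 0.001], "spin": 0.08}, {"translation": [0.003, -0.006, 0.001], "spin": 0.08}, {"translation": [0.004, -0.006, 0.001], "spin": 0.08}, {"translation": [0.004, -0.006, 0.001], "spin": 0.08}, {"translation": [0.004, -0.006, 0.001], "spin": 0.08}]}}

```text
t: 15.0
tcp_pos: [414.1, -202.9, 107.7]
tool_rot: [0.951, 0.309, -0.011, -0.016]
force: [-0.6, 0.8, -5.1]
grip_width: 25.3
```

>>> {"op": "carry_out", "data": {"rows": [{"translation": [0.005, -0.006, 0.001], "spin": 0.08}, {"translation": [0.005, -0.006, 0.001], "spin": 0.08}, {"translation": [0.005, -0.006, 0.001], "spin": 0.08}, {"translation": [0.005, -0.006, 0.001], "spin": 0.08}, {"translation": [0.005, -0.006, 0.001], "spin": 0.08}, {"translation": [0.005, -0.006, 0.001], "spin": 0.08}, {"translation": [0.005, -0.006, 0.001], "spin": 0.08}, {"translation": [0.005, -0.006, 0.001], "spin": 0.08}, {"translation": [0, -0.003, 0], "spin": 0.05}, {"translation": [0, 0, 0], "spin": 0}]}}

```text
t: 16.0
tcp_pos: [453.4, -254.3, 107.0]
tool_rot: [0.781, 0.624, -0.02, -0.017]
force: [-0.6, -0.4, -5.3]
grip_width: 25.1
```

```bash
python3 - <<'E'
from h import *
st();print([q.round(1) for q in beak()])
s=manip.camera("side")[:,:,::-1];cv2.imwrite("pics/v_s.png",s)
E
```

```text
16.0 [ 453.4 -254.3  107. ] yaw y-axis -0.223 tilt [-0.0523  0.0029] F [-0.6 -0.4 -5.3] T [ 0.03 -0.07  0.01] 25.1
[array([497.8, -53.9, 106.4]), array([ 432.1, -336.5,   78.3])]
```

View pics/v_s.png

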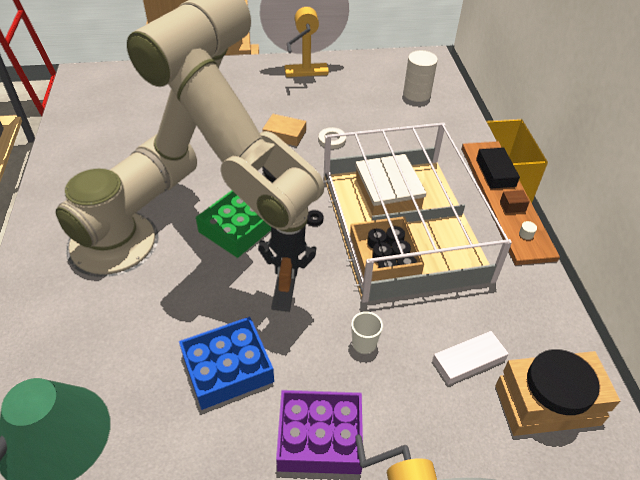

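The carton sits against the bar at side (385,245). The hook is over clear bench, grip at side (286,275). Lower it to the bench.

>>> {"op": "carry_out", "data": {"rows": [{"translation": [0, 0, -0.015], "spin": 0}, {"translation": [0, 0, -0.02], "spin": 0}, {"translation": [0, 0, -0.015], "spin": 0}, {"translation": [0, 0, -0.01], "spin": 0}, {"translation": [0, 0, -0.005], "spin": 0}, {"translation": [0, 0, 0], "spin": 0}]}}

```text
t: 16.65
tcp_pos: [452.8, -252.8, 38.5]
tool_rot: [0.784, 0.62, -0.019, -0.018]
force: [-0.4, 0.0, -4.6]
grip_width: 25.1
```

```bash
python3 - <<'E'
from h import *
st();print([q.round(1) for q in beak()])
E
```

```text
16.65 [ 452.8 -252.8   38.5] yaw y-axis -0.2319 tilt [-0.0534  0.0049] F [-0.4  0.  -4.6] T [-0.04 -0.08  0.03] 25.1
[array([499. , -52.8,  38.1]), array([ 430.7, -334.8,    9.7])]
```

>>> {"op": "carry_out", "data": {"rows": [{"translation": [0, 0, -0.004], "spin": 0}, {"translation": [0, 0, -0.002], "spin": 0}]}}

```text
t: 16.85
tcp_pos: [453.3, -253.2, 33.1]
tool_rot: [0.784, 0.62, -0.019, -0.017]
force: [-0.5, -0.8, -5.2]
grip_width: 24.7
```

>>> {"op": "carry_out", "data": {"rows": [{"translation": [0, 0, -0.0015], "spin": 0}]}}

```text
t: 16.95
tcp_pos: [453.5, -253.3, 31.7]
tool_rot: [0.784, 0.62, -0.019, -0.017]
force: [-0.3, 0.1, -5.1]
grip_width: 24.9
```

>>> {"op": "carry_out", "data": {"rows": [{"translation": [0, 0, -0.001], "spin": 0}]}}

```text
t: 17.05
tcp_pos: [453.6, -253.4, 30.9]
tool_rot: [0.784, 0.62, -0.019, -0.017]
force: [0.1, -0.7, -4.4]
grip_width: 25.3
```

>>> {"op": "carry_out", "data": {"rows": [{"translation": [0, 0, -0.001], "spin": 0}]}}

```text
t: 17.15
tcp_pos: [453.6, -253.6, 30.3]
tool_rot: [0.784, 0.62, -0.019, -0.017]
force: [-3.6, 1.2, 8.0]
grip_width: 24.8
```

>>> {"op": "carry_out", "data": {"rows": [{"translation": [0, 0, -0.001], "spin": 0}]}}

```text
t: 17.25
tcp_pos: [453.6, -253.7, 30.3]
tool_rot: [0.784, 0.62, -0.019, -0.016]
force: [-4.1, 1.2, 11.4]
grip_width: 24.7
```

```bash
python3 - <<'E'
from h import *
st();print([q.round(1) for q in beak()])
E
```

```text
17.25 [ 453.6 -253.7   30.3] yaw y-axis -0.2324 tilt [-0.0504  0.0017] F [-4.1  1.2 11.4] T [0.77 0.68 0.06] 24.7
[array([499.9, -53.7,  29.4]), array([ 431.6, -335.7,    1.7])]
```

On the bench. Ease the grip, then open.

>>> {"op": "carry_out", "data": {"rows": [{"translation": [0, 0, 0.0005], "spin": 0}, {"translation": [0, 0, 0], "spin": 0}], "fingers": 0, "newtons": 20}}

```text
t: 17.45
tcp_pos: [453.8, -253.8, 31.3]
tool_rot: [0.784, 0.62, -0.019, -0.016]
force: [-0.6, -0.1, -4.9]
grip_width: 25.1
```

>>> {"op": "carry_out", "data": {"rows": [{"translation": [0, 0, 0], "spin": 0}, {"translation": [0, 0, 0], "spin": 0}, {"translation": [0, 0, 0], "spin": 0}, {"translation": [0, 0, 0], "spin": 0}, {"translation": [0, 0, 0], "spin": 0}], "fingers": 0.45}}

```text
t: 17.95
tcp_pos: [454.7, -254.6, 32.2]
tool_rot: [0.784, 0.62, -0.019, -0.014]
force: [0.5, -0.4, -0.6]
grip_width: 38.1
```

>>> {"op": "carry_out", "data": {"rows": [{"translation": [0, 0, 0], "spin": 0}, {"translation": [0, 0, 0], "spin": 0}, {"translation": [0, 0, 0], "spin": 0}, {"translation": [0, 0, 0], "spin": 0}, {"translation": [0, 0, 0], "spin": 0}, {"translation": [0, 0, 0], "spin": 0}], "fingers": 1}}

```text
t: 18.55
tcp_pos: [454.8, -254.6, 32.3]
tool_rot: [0.784, 0.62, -0.019, -0.014]
force: [-0.1, 0.3, 0.3]
grip_width: 85.3
```

```bash
python3 - <<'E'
from h import *
st()
crop("side",230,180,390,340,3.7,"r_s.png")
E
```

```text
18.55 [ 454.8 -254.6   32.3] yaw y-axis -0.2326 tilt [-0.0468 -0.0013] F [-0.1  0.3  0.3] T [-0.01 -0.06 -0.01] 85.3
```

View pics/r_s.png

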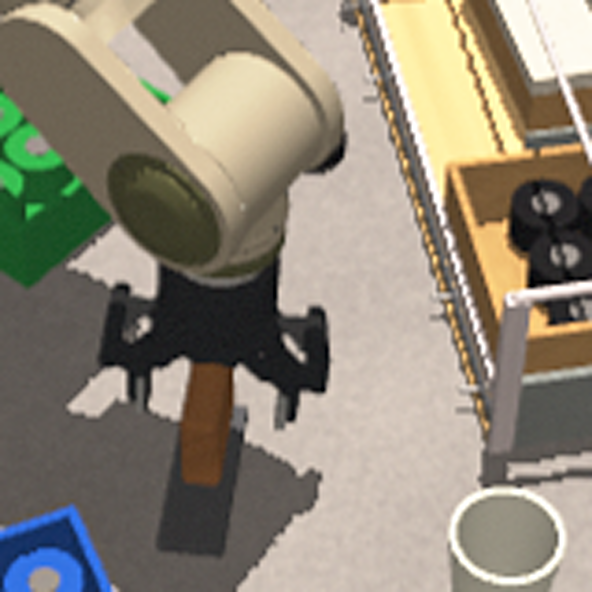

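The hook stands flat and the fingers are clear on both sides. Retreat straight up, then back to get an unobstructed view.

>>> {"op": "carry_out", "data": {"rows": [{"translation": [0, 0, 0.02], "spin": 0}, {"translation": [0, 0, 0.03], "spin": 0}, {"translation": [0, 0, 0.035], "spin": 0}, {"translation": [0, 0, 0.035], "spin": 0}, {"translation": [0, 0, 0.035], "spin": 0}, {"translation": [0, 0, 0.03], "spin": 0}, {"translation": [-0.01, 0.02, 0.01], "spin": 0}, {"translation": [-0.015, 0.035, 0], "spin": 0}, {"translation": [-0.015, 0.04, 0], "spin": 0}, {"translation": [-0.015, 0.04, 0], "spin": 0}]}}

```text
t: 19.6
tcp_pos: [397.2, -118.3, 234.4]
tool_rot: [0.786, 0.618, -0.019, -0.014]
force: [0.8, 0.4, -1.2]
grip_width: 85.3
```

>>> {"op": "carry_out", "data": {"rows": [{"translation": [-0.015, 0.04, 0], "spin": 0}, {"translation": [-0.015, 0.04, 0], "spin": 0}, {"translation": [-0.015, 0.04, 0], "spin": 0}, {"translation": [-0.015, 0.04, 0], "spin": 0}, {"translation": [-0.015, 0.04, 0], "spin": 0}, {"translation": [-0.015, 0.04, 0], "spin": 0}, {"translation": [-0.01, 0.04, 0], "spin": 0}, {"translation": [-0.01, 0.04, 0], "spin": 0}, {"translation": [0, 0.03, 0], "spin": 0}, {"translation": [0, 0, 0], "spin": 0}]}}

```text
t: 20.6
tcp_pos: [276.3, 247.3, 235.7]
tool_rot: [0.785, 0.619, -0.016, -0.013]
force: [0.4, -0.2, 0.5]
grip_width: 85.2
```

```bash
python3 - <<'E'
from h import *
st()
s=manip.camera("side")[:,:,::-1];t=manip.camera("top")[:,:,::-1]
cv2.imwrite("pics/w_s.png",s);cv2.imwrite("pics/w_t.png",t)
crop("top",280,130,390,230,5.9,"w_tc.png",t);crop("side",335,205,435,285,8,"w_sc.png",s)
E
```

```text
20.6 [276.3 247.3 235.7] yaw y-axis -0.2368 tilt [-0.0416  0.0006] F [ 0.4 -0.2  0.5] T [-0.05 -0.06  0.01] 85.2
```

View pics/w_s.png

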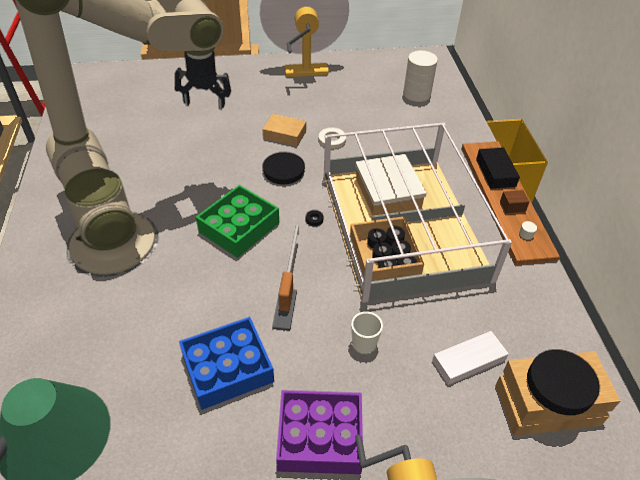

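View pics/w_t.png

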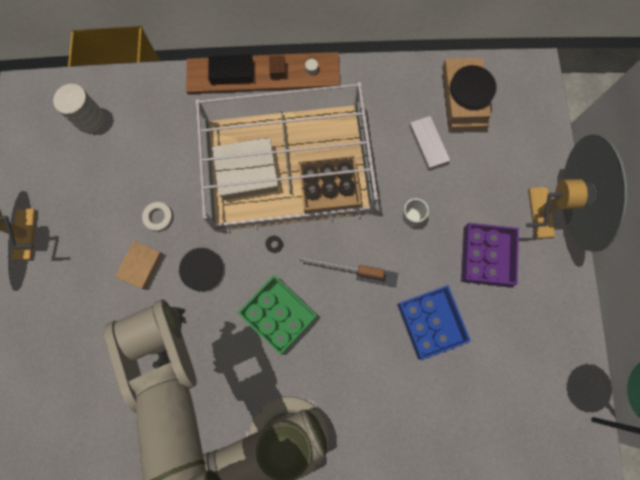

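View pics/w_tc.png

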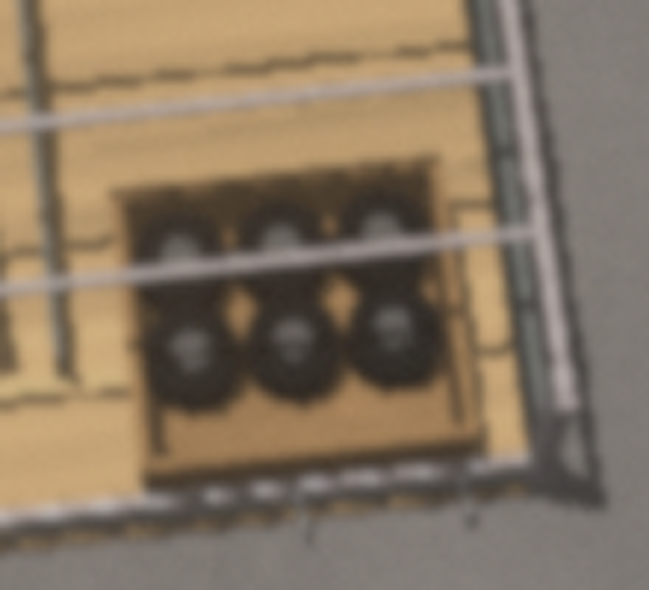

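View pics/w_sc.png

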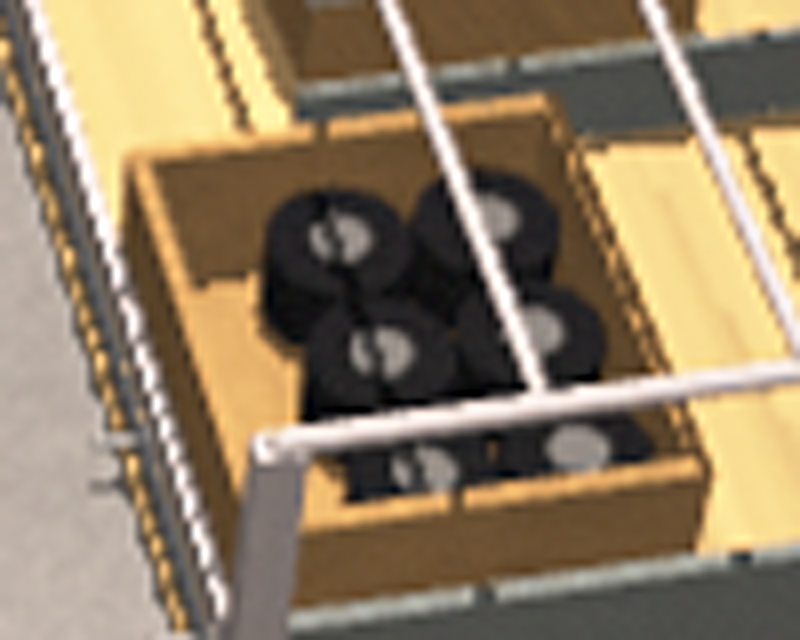

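```bash
python3 - <<'E'
from h import *
f=lambda x,y,k,ox,oy:(ox+x/k-.5,oy+y/k-.5)
def sl(n,a,b,z):
    a=plane(n,a,z);b=plane(n,b,z);print(n,a.round(1),b.round(1),'yaw',round((b-a)[0]/(a-b)[1],4))
sl('top',f(146,477,5.9,280,130),f(482,443,5.9,280,130),72)
sl('top',f(0,519,5.9,280,130),f(530,463,5.9,280,130),29)
sl('top',f(113,189,5.9,280,130),f(437,156,5.9,280,130),72)
sl('side',f(126,160,8,335,205),f(300,530,8,335,205),72)
sl('side',f(30,0,8,335,205),f(218,600,8,335,205),29)
E
```

```text
top [638.3 -71.4  72. ] [ 648.7 -238.8   72. ] yaw 0.0624
top [631.3   4.5  29. ] [ 649.4 -267.    29. ] yaw 0.0666
top [790.4 -60.   72. ] [ 801.3 -225.3   72. ] yaw 0.0661
side [642.  -72.8  72. ] [ 669.8 -236.3   72. ] yaw 0.1703
side [630.1  50.4  29. ] [ 649.  -227.1   29. ] yaw 0.0679
```

The top view gives a carton yaw of 0.062–0.066 against 0.067 for the bar, so it is square. The side value of 0.17 is a bad pick: that corner is hidden by the post. Nothing else has moved. Handing in.

```bash
python3 -c "
from station import manip
print(manip.job_done())"
```

```text
the job is handed in; nothing more can be done
None
```

The carton is drawn up against the stop bar, the hook is out and standing upright on the bench clear of the rack, and the job is handed in at about 20.7 s.

**What I did:** I took the hook by its grip and put the beak over the front lip. I drew the carton forward at about 4 N, moving the beak to the middle of the lip part-way so the carton stayed square. After it met the bar I eased off, then made a second light pull. The beak did not move while the force rose to 7 N, so the carton was seated. I then unhooked it and set the hook down close to where it started.

**Last checks:**
- **Squareness:** from the top view the carton's yaw is 0.062–0.066 rad and the bar's is 0.067 rad.
- **Flatness:** the carton looks flat and touching the bar in both views.
- **Other objects:** they look unmoved in both views.

**Weak points and disagreements:**
- **Pull force:** the first contact with the bar peaked at 14.3 N in the readings, close under the 15 N limit. I relaxed it within two steps, after one short hold for pictures. A brief unrecorded peak above that can't be ruled out.
- **Side-view yaw:** one final side-view value for the carton (0.17 rad) disagreed. I discarded it because that corner is hidden behind the rack's post.
- **Camera agreement:** the two cameras disagreed on the lip's position by about 5 mm before the pull.
- **Hook set-down:** the gripper was tilted about 0.05 rad when it put the hook down. The hook settled flat when released.

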